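# Photograph the oil sample jars on the narrow photo shelf

## Task

Photograph the samples: fold the backdrop of the photo stand up until it stands square to the shelf, stand every sample jar from the cardboard tray on the shelf in front of it in one row, and press the shutter button. Then stand all the jars back in the tray and fold the backdrop fully down over the shelf again; leave the white bottles and the beaker where they are.

Things in the scene. Friction and masses are not known exactly. Their poses are not given: they have to be found in the camera images.
- stand: photo stand, fixed to the bench: grey base plate 320 (x) by 180 (y, from -125 to 55), 12 thick. Origin on the bench, x along the shelf, which stands over y = -65. A small black camera on a post (x = -38 to 38, y = 85 to 142, top 141 above the bench) looks to -y at the shelf
- shelf: narrow grey shelf, 300 (x) by 48 (y), fixed on the stand 100 above the bench, no lip. Origin at the centre of its upper face, x along it, y across it to the camera side, z square to its face. It leans back 10 degrees (the -y edge is lower), so a jar flat on it leans 10 degrees to -y. The face of the square backdrop stands at y = -29
- backdrop (a joint): fold (rad) of the white backdrop panel (300 long, 85 wide, 5 thick, lined inner face) hinged along the shelf's back edge: 0 = down over the shelf and 34 beyond its front edge, 1.57 = square to the shelf, 2.3 = thrown back. Starts down or a little ajar. The stiff hinge stays where it is left and takes 0.12 to 0.32 N m (up to 4 N at the knob)
- hinge_line (a point): middle of the backdrop's hinge axis, at the back edge of the shelf; the axis runs along the shelf's x
- backdrop_knob (a point): centre of the backdrop's knob, a dark barrel 16 diameter, 24 long, lying along the shelf's x on a stem 10 by 8; mid-length of the panel, 75 from the hinge axis along the panel and 27 off it on the outer face (20 above that face). Down, it points up; with the backdrop square it sticks out to -y, behind the panel
- shutter_top (a point): centre of the top of the round grey shutter button (28 diameter) in a black housing on the stand's base, near its +x end; pressed straight down, 6 of travel, about 5 N fully down, springs back
- shutter (a joint): travel of the shutter button in m, 0 = out, 0.006 = fully pressed; the picture is taken past 0.004
- tray: loose open cardboard tray, outside 245 (x) by 215 (y), 40 high, walls and floor 5, about 450 g. Origin at the centre of its underside. It may get knocked aside on the bench
- jar1: sample jar: squat amber glass jar with a paper label and a grey screw cap; 62 tall; body 46 diameter up to 45 high, cap 50 diameter from 45 to 62; 110 g. Origin at the centre of its underside, z up through the cap. There are two or three jars in a run, standing in the tray at the start; a missing one has no reading
- jar2: sample jar: squat amber glass jar with a paper label and a grey screw cap; 62 tall; body 46 diameter up to 45 high, cap 50 diameter from 45 to 62; 110 g. Origin at the centre of its underside, z up through the cap. There are two or three jars in a run, standing in the tray at the start; a missing one has no reading
- jar3: sample jar: squat amber glass jar with a paper label and a grey screw cap; 62 tall; body 46 diameter up to 45 high, cap 50 diameter from 45 to 62; 110 g. Origin at the centre of its underside, z up through the cap. There are two or three jars in a run, standing in the tray at the start; a missing one has no reading
- jar4: sample jar: squat amber glass jar with a paper label and a grey screw cap; 62 tall; body 46 diameter up to 45 high, cap 50 diameter from 45 to 62; 110 g. Origin at the centre of its underside, z up through the cap. There are two or three jars in a run, standing in the tray at the start; a missing one has no reading
- bottle_a: bystander: white plastic bottle, 44 diameter, 95 tall, beyond the gap between stand and tray; origin under its centre
- bottle_b: bystander: white plastic bottle, 44 diameter, 95 tall, on the robot's side of that gap; origin under its centre
- beaker: bystander: empty glass beaker, 64 diameter, 75 tall, beyond the tray; origin under its centre
There are look-alikes about, which are no part of the job. Leave any red or turquoise look-alike of the jar3 alone. What is shaped like the jar4 but blue is not meant.

How it is judged:
By the outcome, as a careful person would: the job done as asked, in the order asked, and still so for the second after the job is handed in, with the robot touching nothing.
Of jar1, jar2, jar3, jar4 only 2 to 3 are there at a start; the rules pass over those that are not, and their reading is None.
At some moment in a run one of tray may be knocked a few centimetres aside while the robot is not near it.
Once in a run the grip may slacken for a moment while it holds something.
It also fails if it takes over 210 s, if anything falls off the work surface, if the arm or the gripper's body presses on something with over 40 N, if the wrist force passes 120 N, or if a joint passes its speed limit or range.

## Robot

A 6-joint arm with a two-finger parallel gripper is mounted at the origin on the work surface. World frame = base frame: x ahead of the robot, y to its left, z up, the work surface at z = 0. Lengths are in m, angles in rad, forces in N, time in s.
With the tool pointing down it reaches from about 0.375 to 0.975 m from the base axis. Payload 3.8 kg.
Tool frame: the origin (TCP) lies at the very end of the fingers, on their centre line; the grasp point (between the pads) lies 19 mm behind it (robot.pinch_z is the distance from the TCP to the grasp point, in m); z points along the fingers, y is the line along which they close (so a half turn about z gives the same grasp; the last joint's range is limited). The gripper opens to 85 mm and grips with 20 to 120 N. Pads are 22 mm wide; open, the fingers measure 114 mm over their backs; the gripper's body (76 mm by 85 mm) begins 54 mm behind the grasp point. The pads swing forward as they close: fully open they stand 13 mm farther back than shut.
Start: joints at [-1.348, 0.264, 1.604, -0, 1.274, -0.037], TCP at [0.173, -0.652, 0.231] pointing down, gripper open.
Joint ranges: [-2.63, 2.63], [-0.94, 2.18], [0.31, 2.57], [-1.31, 4.45], [0, 2.66], [-2.55, 2.55]. Speed limits (rad/s): [2.57, 2.57, 3.14, 3.14, 3.14, 3.14].

## Interface

Orientations are given as a unit quaternion [w, x, y, z].
In Python, from rig import status, optics, robot gives the robot as it stands. The module is installed in compiled form; this text tells all that it offers.
- The arm moves only by the tool carry_out, never from a script. Its argument "steps" is a list of rows, each an object of numbers: "gripper": the finger opening in mm, from 0 to 85.4; "dx", "dy", "dz": the shift along the tool's x, y, z in mm; "wx", "wy", "wz": the turn, a rotation vector about the tool's x, y, z in degrees. In form: [{"gripper": .., "dx": .., "dy": .., "dz": .., "wx": .., "wy": .., "wz": ..}, ...]. A call has 1 to 5 rows; each row shifts and turns the commanded pose from where the row before left it, along the tool's axes as they then stand; what a row does not reach is not made up. A row lasts 1/8 s, in which the tool goes at most 62.5 mm and 10.7 degrees, less where a joint would pass 70% of its speed; a pose out of reach is approached as far as the arm can. A call with a gripper value outside its range is refused whole. The fingers move at their own pace and stop on an object; "squeeze" is the grip in N (left out, the last holds). Time passes only in rows, so rows that do not move let the fingers close. It gives the time, the measured TCP pose, the force, the opening and the grip force at its end, in the units of the state.
- status.observe(): the state, without advancing time (a new reading comes with each control period).
- optics.camera(name): name is "scene" or "top" or "wrist"; returns (picture, depth): 480x640x3 uint8, red, green, blue; 480x640 float32, m along the optical axis (not along the pixel's ray), 0 where there is no reading.
- optics.camera_params(name): a dict with "intrinsics" (3x3 intrinsics, pixels), "R" (3x3) and "t" (3): a world point X has camera coordinates R X + t; the wrist camera has in their place "T_tool_cam" (4x4, takes a point from camera to tool coordinates, whose origin is the TCP and whose axes are the flange's). Camera axes: x right, y down, z forward; pixel columns grow to the right and rows downward; lengths in m; the calibration is good to about 2 mm. The wrist camera is an equidistant fisheye: a pixel r from the principal point sees the ray r / f radians off the axis. A picture is of the moment at which its call begins: read the wrist's pose just before it. camera_params takes no time and is no camera call.
- robot.close_job(): hands the job in; it is judged then, once.
The state is a dict: "time_s": time; "joint_pos": joint angles; "dq": joint speeds; "joint_efforts": joint torques, N m; "tool_pos": TCP position; "tcp_rot": TCP orientation; "wrist_force": force on the tool from outside, world axes, zero at the start; "wrist_torque": the same for the moment, N m; "finger_gap": finger opening in m; "grip_force": force on a finger pad.
Only numpy, scipy, OpenCV 4.12 (cv2) and the standard library are available. Lean on these libraries where they do the work, as an engineer would, in place of code of your own. Each camera call takes 0.05 s, during which the arm holds its last target. There are 200 camera calls.

## Working session

There is one attempt and no reset: what is moved stays moved. The work goes in short steps, Python scripts to look and compute and a tool call to move; the robot and the scene stay as the last step left them, time stands still between calls to the robot, and variables do not carry over. Pictures are saved under pics/ and viewed, at most 14 in all, crops included, and the job is handed in when it is done.

Besides the shell and the picture viewer there is one more tool, called after "Emit:" as name(argument=value, ...), one argument or row to a line, values as JSON. carry_out: Moves the arm, as the interface text tells. Its arguments: {"type":"object","properties":{"steps":{"type":"array","items":{"type":"object","properties":{"gripper":{"type":"number"},"dx":{"type":"number"},"dy":{"type":"number"},"dz":{"type":"number"},"wx":{"type":"number"},"wy":{"type":"number"},"wz":{"type":"number"}}}},"squeeze":{"type":"number"}},"required":["steps"]}

```bash
mkdir -p pics
cat > h.py <<'E'
import numpy as np, cv2
from rig import status, optics, robot
from scipy.spatial.transform import Rotation as Ro
def shot(name, fn=None):
    s=status.observe(); im,d=optics.camera(name); p=optics.camera_params(name)
    if fn: cv2.imwrite('pics/'+fn+'.png', im[:,:,::-1]); np.savez('pics/'+fn+'.npz',im=im,d=d,pos=s['tool_pos'],rot=s['tcp_rot'])
    return im,d,p,s
def cloud(d,p):
    K=np.array(p['intrinsics']); v,u=np.indices(d.shape)
    c=np.stack([(u-K[0,2])/K[0,0]*d,(v-K[1,2])/K[1,1]*d,d],-1)
    return (c-np.array(p['t']))@np.array(p['R'])
E
python3 - <<'E'
from h import *
for n in ('scene','top'):
    im,d,p,s=shot(n,n+'0'); print(n,p)
print(s)
E
```

```text
scene {'intrinsics': array([[454.47266533,   0.        , 326.46489544],
       [  0.        , 454.47266533, 245.54397528],
       [  0.        ,   0.        ,   1.        ]]), 'R': array([[-0.28542577,  0.95822807, -0.01819634],
       [ 0.67854909,  0.18863718, -0.70992053],
       [-0.67683327, -0.21497672, -0.70404669]]), 't': array([ 0.13141766, -0.27879155,  1.36030013])}
top {'intrinsics': array([[512.58551941,   0.        , 314.3198217 ],
       [  0.        , 512.58551941, 244.78441717],
       [  0.        ,   0.        ,   1.        ]]), 'R': array([[-0.02024138, -0.99976073,  0.00829243],
       [-0.99354811,  0.01918848, -0.1117764 ],
       [ 0.11159053, -0.01050143, -0.99369878]]), 't': array([0.04579394, 0.56232628, 1.14566891])}
{'time_s': 0.05, 'joint_pos': array([-1.34791193e+00,  2.64725152e-01,  1.60538877e+00, -2.00446258e-05,
        1.27373854e+00, -3.69109381e-02]), 'dq': array([ 0.00120158, -0.00119823, -0.00173014, -0.00018104,  0.00118282,
       -0.00096495]), 'joint_efforts': array([ 2.19995796e-03, -5.17024183e+01, -3.68842864e+01,  9.87882459e-05,
        7.24255326e-03,  5.28175519e-06]), 'tool_pos': array([ 0.17321426, -0.65161936,  0.22997295]), 'tcp_rot': array([-1.12413262e-03,  9.91574140e-01,  1.29535512e-01, -1.14453336e-04]), 'wrist_force': array([-0.27110027,  0.29701186,  0.28614735]), 'wrist_torque': array([-0.02427311,  0.01936343,  0.01009091]), 'grip_force': 0.0, 'finger_gap': 0.0852207396437489}
```

View pics/scene0.png

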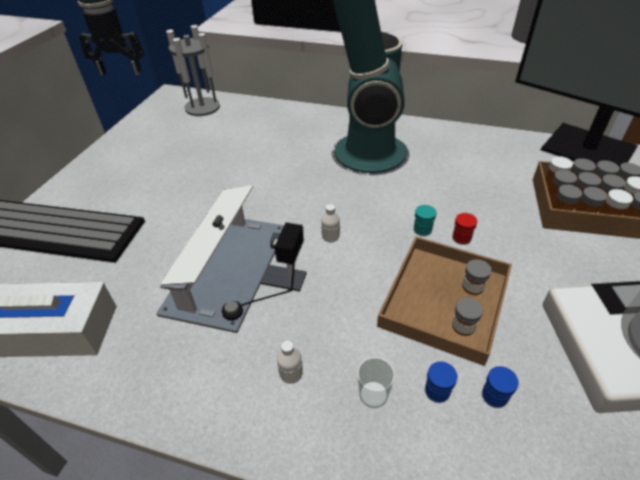

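View pics/top0.png

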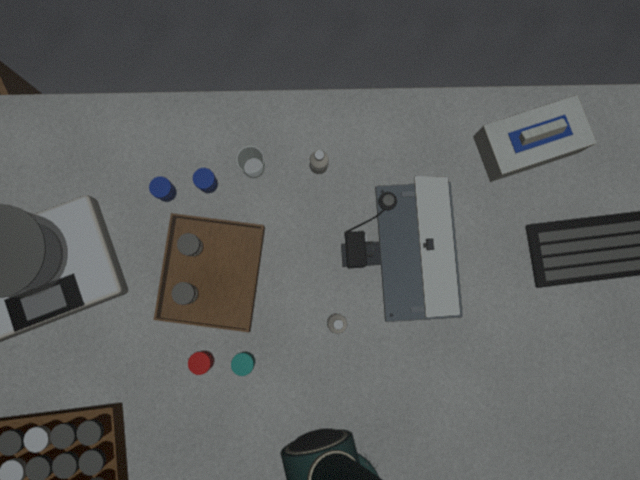

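Top view: grey-capped amber jars stand in the tray at (190,244) and (184,292). The look-alikes are blue at (162,188) and (205,180), red at (200,362), teal at (243,363), plus the jars in the crate at lower left. The two in the tray are the ones meant. The panel is at (417–460, 178–318), the knob at (428,243) and the shutter at (387,201).

```bash
cat > m.py <<'E'
from h import *
np.set_printoptions(precision=4,suppress=True)
def comps(mask,amin):
    n,l,st,c=cv2.connectedComponentsWithStats(mask.astype(np.uint8)); return [(l==i,st[i,4],c[i]) for i in range(1,n) if st[i,4]>=amin]
C={}
for n in ('top','scene'):
    z=np.load(f'pics/{n}0.npz'); p=optics.camera_params(n); P=cloud(z['d'],p); C[n]=(z['im'],z['d'],p,P)
E
python3 - <<'E'
from m import *
for n in C:
    im,d,p,P=C[n]; print(n,'table z',np.median(P[...,2][d>0]))
    for nm,roi in ({'top':{'j1':(190,244),'j2':(184,292),'shut':(387,201),'knob':(428,243),'panel':(440,220),'panelL':(420,200),'panelL2':(420,310),'panelR':(446,200),'panelR2':(454,310),'base':(400,280),'tray':(225,270),'ba':(319,157),'bb':(337,323),'camera':(353,250)},
      'scene':{'j1':(478,267),'j2':(468,307),'shut':(232,310),'knob':(218,221),'panel':(200,250),'ba':(288,347),'bb':(331,209)}}[n]).items():
        print(nm,P[roi[1],roi[0]], im[roi[1],roi[0]])
im,d,p,P=C['top']
# masks
reg=np.zeros(d.shape,bool); reg[170:330,370:480]=1
X=P[reg]; I=im[reg]
z=X[:,2]
print(np.histogram(z,bins=np.arange(-.01,.2,.01)))
w=reg&(im.min(2)>130)&(P[...,2]>.07)
for m,a,c in comps(w,300):
    r=cv2.minAreaRect(np.argwhere(m)[:,::-1].astype(np.float32)); print('panel',a,cv2.boxPoints(r))
    Q=P[m]; Q=Q[np.abs(Q[:,2]-np.median(Q[:,2]))<.03]; A=np.c_[Q[:,:2],np.ones(len(Q))]; co=np.linalg.lstsq(A,Q[:,2],rcond=None)[0]; print('plane',co,'std',np.std(Q[:,2]-A@co))
    r2=cv2.minAreaRect(Q[:,:2].astype(np.float32)); print(cv2.boxPoints(r2),r2)
E
```

```text
top table z 0.0006787571755534351
j1 [0.5658 0.3105 0.07  ] [80 81 77]
j2 [0.4602 0.3234 0.0679] [75 78 76]
shut [ 0.6606 -0.1349  0.039 ] [83 85 84]
knob [ 0.5487 -0.1986  0.1526] [48 53 52]
panel [ 0.6021 -0.2355  0.1148] [131 133 135]
panelL [ 0.644  -0.1915  0.1278] [132 138 136]
panelL2 [ 0.4094 -0.2057  0.0136] [85 88 92]
panelR [ 0.6477 -0.2536  0.1038] [132 137 136]
panelR2 [ 0.4096 -0.2585  0.1056] [134 136 136]
base [ 0.4792 -0.1624  0.0131] [72 79 81]
tray [0.5109 0.2438 0.005 ] [86 70 48]
ba [0.7506 0.0211 0.0974] [136 140 143]
bb [ 0.3871 -0.0095  0.0981] [133 140 140]
camera [ 0.5382 -0.0443  0.142 ] [37 40 39]
scene table z 0.002619263599495935
j1 [0.4575 0.3248 0.0689] [116 117 115]
j2 [0.5664 0.313  0.0676] [117 117 116]
shut [ 0.6739 -0.1328  0.0347] [106 106 105]
knob [ 0.5525 -0.1993  0.1525] [60 61 61]
panel [ 0.61   -0.2173  0.12  ] [220 223 218]
ba [0.7591 0.0223 0.0952] [219 222 222]
bb [ 0.3897 -0.0085  0.0944] [192 195 193]
(array([2483, 4945, 4940,  188,  105,    0,    0,    0,    0,    1,   44,
       1069, 1645, 1667,  344,   17,   76,    0,    0,    0]), array([-0.01,  0.  ,  0.01,  0.02,  0.03,  0.04,  0.05,  0.06,  0.07,
        0.08,  0.09,  0.1 ,  0.11,  0.12,  0.13,  0.14,  0.15,  0.16,
        0.17,  0.18,  0.19]))
panel 3834 [[414.7586 177.1035]
 [446.869  174.4276]
 [458.469  313.6276]
 [426.3587 316.3035]]
plane [-0.0133  0.3549  0.2047] std 0.0018525665516858005
[[ 0.3984 -0.193 ]
 [ 0.4014 -0.2689]
 [ 0.6977 -0.2574]
 [ 0.6948 -0.1815]] ((0.5480788350105286, -0.22521156072616577), (0.29661861062049866, 0.07588604837656021), 2.2215564250946045)
```

```bash
python3 -c "
import cv2
a=cv2.imread('pics/top0.png')[165:335,140:470]
cv2.imwrite('pics/c1.png',cv2.resize(a,(792,408),interpolation=cv2.INTER_CUBIC))"
```

```text
(no output)
```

View pics/c1.png

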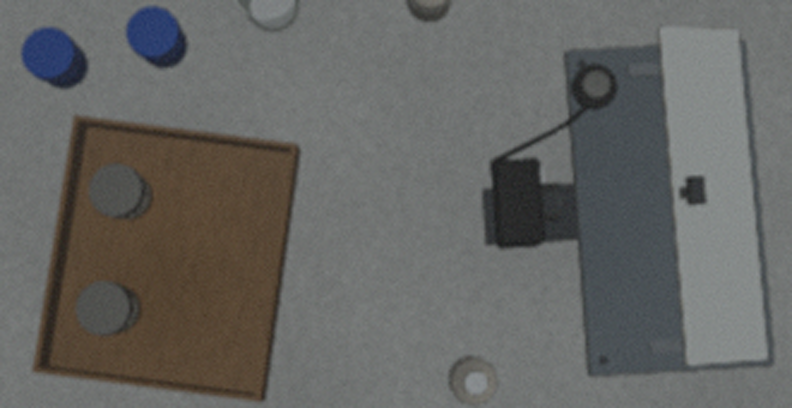

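The crop confirms two grey-capped jars in the tray, at crop (118,190) and (105,308), with the blue look-alikes outside it. The panel is ajar by about 9.5°. Next I measure the stand frame, knob, jars and tray in both views.

```bash
cat > n.py <<'E'
from m import *
def capcentres(n,C,lo=.06,hi=.075,box=(.40,.68,.18,.42)):
    im,d,p,P=C[n]; hsv=cv2.cvtColor(im,cv2.COLOR_RGB2HSV)
    m=(P[...,2]>lo)&(P[...,2]<hi)&(P[...,0]>box[0])&(P[...,0]<box[1])&(P[...,1]>box[2])&(P[...,1]<box[3])&(hsv[...,1]<60)
    out=[]
    for q,a,c in comps(m,60):
        (x,y),r=cv2.minEnclosingCircle(P[q][:,:2].astype(np.float32)); out.append((np.round([x,y,r],4),P[q].mean(0),a))
    return out
def tray(n,C):
    im,d,p,P=C[n]; hsv=cv2.cvtColor(im,cv2.COLOR_RGB2HSV)
    m=(P[...,2]>.033)&(P[...,2]<.045)&(P[...,0]>.33)&(P[...,0]<.75)&(P[...,1]>.10)&(P[...,1]<.46)&(hsv[...,1]>60)&(hsv[...,0]<25)
    q=max(comps(cv2.dilate(m.astype(np.uint8),np.ones((3,3)))>0,50),key=lambda t:t[1])[0]&m
    return cv2.minAreaRect(P[q][:,:2].astype(np.float32))
E
python3 - <<'E'
from n import *
for n in C:
    im,d,p,P=C[n]
    print(n,'caps',capcentres(n,C)); print('tray',tray(n,C))
    b=(abs(P[...,2]-.012)<.005)&(P[...,0]>.35)&(P[...,0]<.75)&(P[...,1]>-.35)&(P[...,1]<-.05)&(im.max(2)<(105 if n=='top' else 140))
    q=max(comps(b,100),key=lambda t:t[1])[0]; r=cv2.minAreaRect(P[q][:,:2].astype(np.float32)); print('base',r,cv2.boxPoints(r))
    k=(P[...,2]>.146)&(P[...,2]<.17)&(P[...,0]>.5)&(P[...,0]<.6)&(P[...,1]>-.24)&(P[...,1]<-.17)&(im.max(2)<90)
    print('knob',k.sum(),P[k].mean(0),P[k].min(0),P[k].max(0))
    s=(P[...,2]>.03)&(P[...,2]<.05)&(P[...,0]>.6)&(P[...,0]<.72)&(P[...,1]>-.19)&(P[...,1]<-.09)
    sb=s&(im.min(2)>70 if n=='top' else im.min(2)>85); print('shut',sb.sum(),P[sb].mean(0),np.median(P[sb],0),P[s].mean(0),P[s].min(0),P[s].max(0))
E
```

```text
top caps [(array([0.568 , 0.3163, 0.0257]), array([0.5671, 0.3154, 0.0674]), np.int32(404)), (array([0.4587, 0.3266, 0.0251]), array([0.4589, 0.3263, 0.067 ]), np.int32(412))]
tray ((0.5056246519088745, 0.27430209517478943), (0.21581536531448364, 0.24286925792694092), 81.38269805908203)
base ((0.5479565858840942, -0.19226548075675964), (0.32042017579078674, 0.2121116816997528), 2.168609380722046) [[ 0.3838 -0.0923]
 [ 0.3919 -0.3043]
 [ 0.7121 -0.2922]
 [ 0.704  -0.0802]]
knob 76 [ 0.5462 -0.2015  0.1528] [ 0.5361 -0.2089  0.1462] [ 0.5573 -0.195   0.1577]
shut 81 [ 0.6646 -0.138   0.0347] [ 0.6641 -0.1382  0.0349] [ 0.6652 -0.1379  0.0344] [ 0.6523 -0.1527  0.0301] [ 0.6813 -0.12    0.0398]
scene caps [(array([0.4598, 0.3267, 0.0264]), array([0.462 , 0.3256, 0.0675]), np.int32(401)), (array([0.5683, 0.3152, 0.026 ]), array([0.5704, 0.3149, 0.0676]), np.int32(486))]
tray ((0.5069192051887512, 0.273163378238678), (0.21289002895355225, 0.24691037833690643), 81.53407287597656)
base ((0.5561842322349548, -0.1637226641178131), (0.227105513215065, 0.3426428735256195), 81.57307434082031) [[ 0.3701 -0.2509]
 [ 0.709  -0.3012]
 [ 0.7423 -0.0765]
 [ 0.4034 -0.0263]]
knob 57 [ 0.5522 -0.2003  0.1516] [ 0.5377 -0.2085  0.1463] [ 0.5608 -0.1946  0.1557]
shut 105 [ 0.6652 -0.1394  0.0349] [ 0.6659 -0.1395  0.0348] [ 0.6665 -0.1382  0.0344] [ 0.6521 -0.1515  0.0304] [ 0.679  -0.1255  0.0384]
```

```bash
cat > plan.py <<'E'
from h import *
import json
TH=np.deg2rad(2.2)   # stand yaw
def Rt(yaw_deg, tilt_deg=0):
    """tool pointing down, tool x at yaw (deg, world); tilt about tool y: + leans tool z toward tool x"""
    c,s=np.cos(np.deg2rad(yaw_deg)),np.sin(np.deg2rad(yaw_deg))
    x=np.array([c,s,0]); z=np.array([0,0,-1.]); y=np.cross(z,x)
    return Ro.from_matrix(np.c_[x,y,z])*Ro.from_euler('y',tilt_deg,degrees=True)
def cur():
    s=status.observe(); w,x,y,z=s['tcp_rot']; return np.array(s['tool_pos']),Ro.from_quat([x,y,z,w]),s
def rows(wps,p=None,R=None,vmax=60,wmax=10.5,dec=0):
    """wps: list of (pos,R,nmin)"""
    if p is None: p,R,_=cur()
    out=[]
    for wp in wps:
        q,Q=np.array(wp[0]),wp[1]; nmin=wp[2] if len(wp)>2 else 1
        rv=(R.inv()*Q).as_rotvec(degrees=True); n=max(nmin,int(np.ceil(np.linalg.norm(q-p)*1000/vmax)),int(np.ceil(np.linalg.norm(rv)/wmax)))
        p0,R0=p,R
        for i in range(1,n+1):
            f=i/n; tp=p0+f*(q-p0); tR=R0*Ro.from_rotvec(f*rv,degrees=True)
            d=np.round(R.inv().apply(tp-p)*1000,dec)+0.; w=np.round((R.inv()*tR).as_rotvec(degrees=True),dec if dec else 0)+0.
            p=p+R.apply(d/1000); R=R*Ro.from_rotvec(w,degrees=True)
            out.append({k:float(v) for k,v in zip(('dx','dy','dz','wx','wy','wz'),[*d,*w]) if v})
        out.append('-- %s'%np.round(p,4))
    for o in out: print(json.dumps(o) if isinstance(o,dict) else o)
E
python3 - <<'E'
from plan import *
p,R,s=cur(); print(np.degrees(R.as_matrix()[1,0]), s['joint_pos'])
rows([((.549,-.201,.230),Rt(92.2))],dec=1)
E
```

```text
14.720894963696427 [-1.34789504e+00  2.64730210e-01  1.60526101e+00 -3.76751083e-05
  1.27369130e+00 -3.69299242e-02]
{"dx": 47.9, "dy": -33.9, "dz": 0.1, "wz": -7.7}
{"dx": 52.0, "dy": -27.2, "dz": 0.1, "wz": -7.8}
{"dx": 55.2, "dy": -19.9, "wz": -7.7}
{"dx": 57.4, "dy": -12.2, "dz": 0.1, "wz": -7.7}
{"dx": 58.5, "dy": -4.5, "dz": 0.1, "wy": -0.1, "wz": -7.8}
{"dx": 58.6, "dy": 3.4, "wx": -0.1, "wz": -7.7}
{"dx": 57.5, "dy": 11.3, "dz": -0.1, "wz": -7.7}
{"dx": 55.6, "dy": 19.0, "wz": -7.7}
{"dx": 52.5, "dy": 26.2, "wz": -7.8}
{"dx": 48.5, "dy": 33.0, "wz": -7.7}
-- [ 0.549 -0.201  0.23 ]
```

Emit:
carry_out(
  steps=[
    {"dx":48,"dy":-34,"wz":-7.7},
    {"dx":52,"dy":-27,"wz":-7.7},
    {"dx":55,"dy":-20,"wz":-7.7},
    {"dx":57.5,"dy":-12,"wz":-7.7},
    {"dx":58.5,"dy":-4.5,"wz":-7.7},
  ],
)

```text
$.steps[0]: bad value
```

Emit:
carry_out(
  steps=[
    {"dx":58.5,"dy":3.5,"wz":-7.7},
    {"dx":57.5,"dy":11.5,"wz":-7.7},
    {"dx":55.5,"dy":19,"wz":-7.7},
    {"dx":52.5,"dy":26,"wz":-7.7},
    {"dx":48.5,"dy":33,"wz":-7.7},
  ],
)

```text
$.steps[0]: bad value
```

Run:
```python
from plan import *
im,d,p,s=shot('wrist','w1'); print(p, s['tool_pos'],s['tcp_rot'],s['joint_pos'])
```

```text
{'intrinsics': array([[371.64829954,   0.        , 318.70939422],
       [  0.        , 371.64829954, 237.23474215],
       [  0.        ,   0.        ,   1.        ]]), 'T_tool_cam': array([[-2.00125046e-03, -9.65786711e-01, -2.59329951e-01,
         6.65567576e-02],
       [ 9.99997996e-01, -1.91956401e-03, -5.68222225e-04,
         1.58941438e-04],
       [ 5.09810337e-05, -2.59330568e-01,  9.65788617e-01,
        -1.42073574e-01],
       [ 0.00000000e+00,  0.00000000e+00,  0.00000000e+00,
         1.00000000e+00]])} [ 0.17323772 -0.65169793  0.23003848] [-1.03874546e-03  9.91571572e-01  1.29555876e-01 -1.14952397e-04] [-1.34789504e+00  2.64730210e-01  1.60526101e+00 -3.76751083e-05
  1.27369130e+00 -3.69299242e-02]
```

View pics/w1.png

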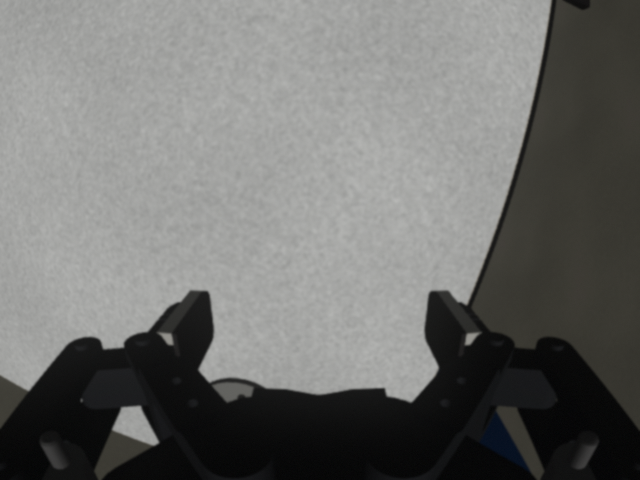

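The wrist view shows only bare bench and the fingers (about (200,330) and (440,330)), because the move was refused. The rows seem to need every key, so I'll resend them complete.

Emit:
carry_out(
  steps=[
    {"gripper":85,"dx":48,"dy":-34,"dz":0,"wx":0,"wy":0,"wz":-7.7},
    {"gripper":85,"dx":52,"dy":-27,"dz":0,"wx":0,"wy":0,"wz":-7.7},
    {"gripper":85,"dx":55,"dy":-20,"dz":0,"wx":0,"wy":0,"wz":-7.7},
    {"gripper":85,"dx":57.5,"dy":-12,"dz":0,"wx":0,"wy":0,"wz":-7.7},
    {"gripper":85,"dx":58.5,"dy":-4.5,"dz":0,"wx":0,"wy":0,"wz":-7.7},
  ],
)

```text
time_s: 0.78
tool_pos: [0.3625, -0.4257, 0.231]
tcp_rot: [-0.0, 0.893, 0.451, 0.0]
wrist_force: [0.3, 0.2, -0.6]
finger_gap: 0.0851
grip_force: 0.0
```

Emit:
carry_out(
  steps=[
    {"gripper":85,"dx":58.5,"dy":3.5,"dz":0,"wx":0,"wy":0,"wz":-7.7},
    {"gripper":85,"dx":57.5,"dy":11.5,"dz":0,"wx":0,"wy":0,"wz":-7.7},
    {"gripper":85,"dx":55.5,"dy":19,"dz":0,"wx":0,"wy":0,"wz":-7.7},
    {"gripper":85,"dx":52.5,"dy":26,"dz":0,"wx":0,"wy":0,"wz":-7.7},
    {"gripper":85,"dx":48.5,"dy":33,"dz":0,"wx":0,"wy":0,"wz":-7.7},
  ],
)

```text
time_s: 1.4
tool_pos: [0.5512, -0.2013, 0.2311]
tcp_rot: [-0.0, 0.694, 0.72, -0.0]
wrist_force: [-0.1, -0.2, -0.0]
finger_gap: 0.0855
grip_force: 0.0
```

Run:
```python
from plan import *
im,d,p,s=shot('wrist','w2'); print(s['time_s'], s['tool_pos'],s['tcp_rot'],s['joint_pos'])
```

```text
1.4 [ 0.55117456 -0.20129994  0.23110164] [-2.56525124e-05  6.93756133e-01  7.20209985e-01 -6.83632217e-05] [-3.92552028e-01  9.84287957e-02  1.79811529e+00 -1.14537264e-04
  1.24514629e+00 -4.29928957e-01]
```

View pics/w2.png

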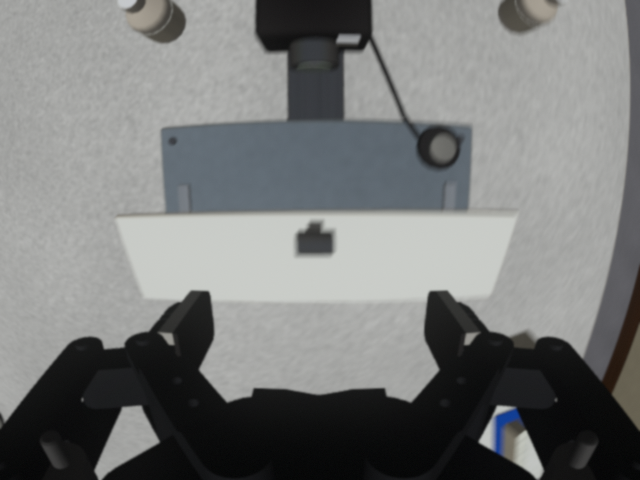

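The wrist view shows the knob barrel at (315,242), cols 297–334, the panel in rows 212–302, and the shutter at (439,147). I compute their positions from this picture.

```bash
cat >> m.py <<'E'
def wcloud(f):
    z=np.load(f'pics/{f}.npz'); p=optics.camera_params('wrist'); K=np.array(p['intrinsics']); T=np.array(p['T_tool_cam'])
    v,u=np.indices(z['d'].shape); X=(u-K[0,2])/K[0,0]; Y=(v-K[1,2])/K[1,1]; th=np.hypot(X,Y); s=np.where(th>1e-6,np.tan(th)/np.maximum(th,1e-6),1)
    d=z['d']; c=np.stack([X*s*d,Y*s*d,d],-1)@T[:3,:3].T+T[:3,3]
    w,a,b,e=z['rot']; return z['im'],d,Ro.from_quat([a,b,e,w]).apply(c.reshape(-1,3)).reshape(c.shape)+z['pos']
E
python3 - <<'E'
from m import *
im,d,P=wcloud('w2')
k=np.zeros(d.shape,bool); k[215:265,290:340]=1; k&=(im.max(2)<90)&(P[...,2]>.14)
Q=P[k]; print('knob',k.sum(),Q.mean(0),Q.min(0),Q.max(0),np.percentile(Q,[5,95],axis=0), np.percentile(Q[:,2],[50,90]))
s=np.zeros(d.shape,bool); s[130:165,425:455]=1; s&=(im.min(2)>70)&(P[...,2]>.028); print('shut',s.sum(),P[s].mean(0),P[s].min(0),P[s].max(0))
w=np.zeros(d.shape,bool); w[215:300,150:480]=1; w&=(im.min(2)>170)&(P[...,2]>.08)
Q=P[w]; A=np.c_[Q[:,:2],np.ones(len(Q))]; co=np.linalg.lstsq(A,Q[:,2],rcond=None)[0]; print('plane',co,np.std(Q[:,2]-A@co))
# base plate corner pts & edge points by ray to z=.012
for u,v in [(163,128),(470,126),(117,216),(517,211),(143,299),(490,299),(300,212),(300,301)]:
    print((u,v),P[v,u],P[v+3,u],P[v-3,u])
b=(abs(P[...,2]-.012)<.006)&(im.max(2)<130); b[215:]=0; b[:,:150]=0;b[:,490:]=0
r=cv2.minAreaRect(P[b&(np.indices(d.shape)[0]>125)][:,:2].astype(np.float32)); print(r,cv2.boxPoints(r))
E
```

```text
knob 639 [ 0.5493 -0.1987  0.1512] [ 0.5388 -0.2053  0.1432] [ 0.5592 -0.1358  0.3732] [[ 0.5404 -0.2041  0.1454]
 [ 0.5583 -0.1945  0.1537]] [0.1519 0.1533]
shut 509 [ 0.6648 -0.1369  0.0353] [ 0.5498 -0.1487  0.0288] [ 0.6786 -0.125   0.3732]
plane [-0.0187  0.5083  0.241 ] 0.013871160212483016
(163, 128) [ 0.3854 -0.1229 -0.0006] [ 0.3906 -0.1265  0.0113] [ 0.3857 -0.1198  0.0002]
(470, 126) [ 0.7079 -0.1097 -0.0017] [ 0.7034 -0.1136  0.0095] [ 0.7068 -0.1067  0.0006]
(117, 216) [ 0.3999 -0.1908  0.1264] [ 0.4012 -0.1925  0.129 ] [ 0.3234 -0.2155 -0.    ]
(517, 211) [ 0.7761 -0.1973 -0.0002] [ 0.7771 -0.2009 -0.001 ] [ 0.776  -0.194  -0.0009]
(143, 299) [ 0.4025 -0.2688  0.1032] [ 0.3452 -0.3241 -0.0007] [ 0.4033 -0.2656  0.1039]
(490, 299) [ 0.7604 -0.3054 -0.0016] [ 0.7598 -0.3081  0.0011] [ 0.7587 -0.3007 -0.    ]
(300, 212) [ 0.5337 -0.2075  0.0116] [ 0.539  -0.1864  0.1286] [ 0.5336 -0.2046  0.0111]
(300, 301) [ 0.5393 -0.2612  0.1035] [ 0.5393 -0.2644  0.1024] [ 0.5393 -0.2579  0.105 ]
((0.5475773811340332, -0.1624775528907776), (0.3175632357597351, 0.08935210853815079), 2.008510112762451) [[ 0.3873 -0.1234]
 [ 0.3905 -0.2127]
 [ 0.7078 -0.2016]
 [ 0.7047 -0.1123]]
```

Emit:
carry_out(
  steps=[
    {"gripper":60,"dx":0,"dy":-2,"dz":50,"wx":0,"wy":0,"wz":0},
    {"gripper":50,"dx":0,"dy":0,"dz":46,"wx":0,"wy":0,"wz":0},
    {"gripper":10,"dx":0,"dy":0,"dz":0,"wx":0,"wy":0,"wz":0},
    {"gripper":10,"dx":0,"dy":0,"dz":0,"wx":0,"wy":0,"wz":0},
    {"gripper":10,"dx":0,"dy":0,"dz":0,"wx":0,"wy":0,"wz":0},
  ],
  squeeze=40,
)

```text
time_s: 2.08
tool_pos: [0.547, -0.2035, 0.1353]
tcp_rot: [-0.001, 0.696, 0.718, -0.001]
wrist_force: [-4.5, -2.7, -7.9]
finger_gap: 0.023
grip_force: 41.9
```

Run:
```python
from plan import *
p,R,s=cur(); print(p,s['finger_gap'],s['grip_force'],s['wrist_force'])
# arc of knob about hinge in stand yz
h=np.array([-.0916,.0953]); O=np.array([.5477,-.173])
def kn(phi): # phi panel angle above horizontal in stand y-z
    c,s_=np.cos(phi),np.sin(phi); return h+.075*np.array([c,s_])+.027*np.array([-s_,c])
a0=np.deg2rad(19.1); ks=[kn(np.deg2rad(a)) for a in np.linspace(19.1,100,11)]
for i in range(1,11):
    dlt=(ks[i]-ks[0])*1000; print(np.round(dlt,1), np.round((ks[i]-ks[i-1])*1000,1))
```

```text
[ 0.5470406  -0.20354692  0.13530913] 0.02301612971331158 41.92351520061493 [-4.48453742 -2.70273352 -7.86997606]
[-7.7  8.2] [-7.7  8.2]
[-16.4  15.3] [-8.7  7.1]
[-26.1  21.1] [-9.7  5.8]
[-36.4  25.4] [-10.4   4.4]
[-47.3  28.3] [-10.9   2.9]
[-58.5  29.6] [-11.2   1.3]
[-69.7  29.3] [-11.2  -0.3]
[-80.8  27.4] [-11.1  -1.9]
[-91.5  24. ] [-10.7  -3.4]
[-101.6   19.1] [-10.1  -4.9]
```

Emit:
carry_out(
  steps=[
    {"gripper":10,"dx":-7.5,"dy":0,"dz":-8,"wx":0,"wy":0,"wz":0},
    {"gripper":10,"dx":-8.5,"dy":0,"dz":-7,"wx":0,"wy":0,"wz":0},
    {"gripper":10,"dx":-9.5,"dy":0,"dz":-6,"wx":0,"wy":0,"wz":0},
    {"gripper":10,"dx":-10.5,"dy":0,"dz":-4.5,"wx":0,"wy":0,"wz":0},
    {"gripper":10,"dx":-11,"dy":0,"dz":-3,"wx":0,"wy":0,"wz":0},
  ],
)

```text
time_s: 2.7
tool_pos: [0.5488, -0.2494, 0.1639]
tcp_rot: [-0.002, 0.696, 0.719, 0.0]
wrist_force: [-4.8, 4.6, -10.2]
finger_gap: 0.0228
grip_force: 39.7
```

Emit:
carry_out(
  steps=[
    {"gripper":10,"dx":-11,"dy":0,"dz":-1.5,"wx":0,"wy":0,"wz":0},
    {"gripper":10,"dx":-11.2,"dy":0,"dz":0.5,"wx":0,"wy":0,"wz":0},
    {"gripper":10,"dx":-11,"dy":0,"dz":2,"wx":0,"wy":0,"wz":0},
    {"gripper":10,"dx":-10.7,"dy":0,"dz":3.5,"wx":0,"wy":0,"wz":0},
    {"gripper":10,"dx":-10,"dy":0,"dz":5,"wx":0,"wy":0,"wz":0},
  ],
)

```text
time_s: 3.32
tool_pos: [0.5511, -0.305, 0.158]
tcp_rot: [-0.0, 0.695, 0.719, -0.0]
wrist_force: [-12.3, 4.0, 4.6]
finger_gap: 0.0224
grip_force: 38.8
```

```bash
cat > panel.py <<'E'
from m import *
def panel(n,tag):
    im,d,p,s=shot(n,tag); P=cloud(d,p)
    th=np.deg2rad(2.2); Q=P-np.array([.5477,-.173,0]); S=np.stack([Q[...,0]*np.cos(th)+Q[...,1]*np.sin(th),-Q[...,0]*np.sin(th)+Q[...,1]*np.cos(th),Q[...,2]],-1)
    m=(abs(S[...,0])<.15)&(S[...,1]>-.15)&(S[...,1]<-.07)&(S[...,2]>.107)&(S[...,2]<.2)&(im.min(2)>(150 if n=='scene' else 90)); 
    X=S[m]; print(n,m.sum(),s['time_s'])
    c=X.mean(0); u,sv,vt=np.linalg.svd(X-c,full_matrices=False); nn=vt[2]; print('c',c,'normal',nn,'angle deg',np.degrees(np.arctan2(abs(nn[1]),-nn[2]*np.sign(nn[1]))),'rms',sv[2]/len(X)**.5)
    return S,im,m
E
python3 - <<'E'
from panel import *
S,im,m=panel('scene','s1'); panel('top','t1')
E
```

```text
scene 306 3.325
c [ 0.0175 -0.0997  0.18  ] normal [ 0.0019 -0.9759  0.2182] angle deg 77.397444178687 rms 0.002977638575200048
top 471 3.375
c [-0.0006 -0.0998  0.1795] normal [ 0.0019 -0.9996  0.0297] angle deg 88.29540453611597 rms 0.0032455334113165885
```

View pics/s1.png

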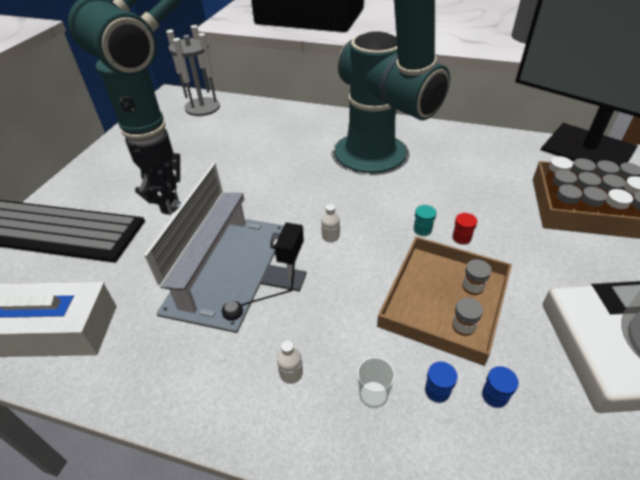

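The scene view shows the backdrop up, its lined inner face at about (190,225), the knob held from behind and the shelf clear. Next I fit the face angle.

```bash
cat >> panel.py <<'E'
def face(n,tag,new=True):
    if new: shot(n,tag)
    z=np.load(f'pics/{tag}.npz'); P=cloud(z['d'],optics.camera_params(n)); th=np.deg2rad(2.2); Q=P-np.array([.5477,-.173,0])
    S=np.stack([Q[...,0]*np.cos(th)+Q[...,1]*np.sin(th),-Q[...,0]*np.sin(th)+Q[...,1]*np.cos(th),Q[...,2]],-1)
    m=(abs(S[...,0])<.14)&(S[...,1]>-.16)&(S[...,1]<-.05)&(S[...,2]>.107)&(S[...,2]<.172)
    m=cv2.erode(m.astype(np.uint8),np.ones((3,3)))>0; X=S[m]
    for i in range(4):
        A=np.c_[X[:,2],X[:,0],np.ones(len(X))]; co=np.linalg.lstsq(A,X[:,1],rcond=None)[0]; r=X[:,1]-A@co; X=X[abs(r)<2.5*np.std(r)]
    print('face',len(X),'lean back deg',np.degrees(np.arctan(-co[0])),'y at z=.1',co[0]*.1+co[2],'rms',np.std(r),'xslope',co[1])
    # shelf top
    m=(abs(S[...,0])<.14)&(S[...,1]>-.086)&(S[...,1]<-.045)&(abs(S[...,2]-.1)<.01); X=S[cv2.erode(m.astype(np.uint8),np.ones((3,3)))>0]
    A=np.c_[X[:,1]+.065,X[:,0],np.ones(len(X))]; co=np.linalg.lstsq(A,X[:,2],rcond=None)[0]; print('shelf',len(X),'slope deg',np.degrees(np.arctan(co[0])),'z',co[2],co[1], 'y range',X[:,1].min(),X[:,1].max())
    return S
E
python3 - <<'E'
from panel import *
face('scene','s1',False)
E
```

```text
face 1716 lean back deg 1.5709436762909115 y at z=.1 -0.0951020647316468 rms 0.0008485272040235387 xslope 2.6008134288241225e-05
shelf 1182 slope deg 10.268369771937664 z 0.10149149793638931 -0.0002953009058843381 y range -0.08303115705087197 -0.04714362056206573
```

Emit:
carry_out(
  steps=[
    {"gripper":10,"dx":0,"dy":0,"dz":0,"wx":0,"wy":0,"wz":0},
    {"gripper":10,"dx":-3.5,"dy":0,"dz":1.5,"wx":0,"wy":0,"wz":0},
    {"gripper":10,"dx":-3.5,"dy":0,"dz":1.7,"wx":0,"wy":0,"wz":0},
    {"gripper":10,"dx":-3.5,"dy":0,"dz":2,"wx":0,"wy":0,"wz":0},
    {"gripper":10,"dx":0,"dy":0,"dz":0,"wx":0,"wy":0,"wz":0},
  ],
  squeeze=60,
)

```text
time_s: 4.05
tool_pos: [0.5514, -0.3155, 0.1526]
tcp_rot: [0.0, 0.696, 0.718, -0.0]
wrist_force: [-10.7, 2.6, 2.5]
finger_gap: 0.0216
grip_force: 58.5
```

Run:
```python
from panel import *
face('scene','s2')
```

```text
face 2134 lean back deg 9.21035085168865 y at z=.1 -0.09563273555981217 rms 0.0010139412554688962 xslope 0.00036952868703026
shelf 1214 slope deg 10.755975966954544 z 0.1014541893308852 0.000101483616963563 y range -0.08385640372511051 -0.047383492567091894
```

Emit:
carry_out(
  steps=[
    {"gripper":10,"dx":-1.4,"dy":0,"dz":0.8,"wx":0,"wy":0,"wz":0},
    {"gripper":10,"dx":0,"dy":0,"dz":0,"wx":0,"wy":0,"wz":0},
    {"gripper":60,"dx":0,"dy":0,"dz":0,"wx":0,"wy":0,"wz":0},
    {"gripper":60,"dx":0,"dy":0,"dz":0,"wx":0,"wy":0,"wz":0},
    {"gripper":60,"dx":0,"dy":0,"dz":-50,"wx":0,"wy":0,"wz":0},
  ],
)

```text
time_s: 4.72
tool_pos: [0.5509, -0.3151, 0.1959]
tcp_rot: [-0.002, 0.695, 0.719, -0.0]
wrist_force: [0.7, -0.3, 0.4]
finger_gap: 0.06
grip_force: 0.0
```

Run:
```python
from panel import *
from plan import *
face('scene','s3')
p,R,s=cur(); print(p)
rows([(p+[0,0,.055],R),((.459,.3265,.22),Rt(84.5)),((.459,.3265,.12),Rt(84.5))],dec=1)
```

```text
face 2078 lean back deg 9.972154488368862 y at z=.1 -0.09562268131958093 rms 0.000965438801709193 xslope 0.0005647578147410792
shelf 1206 slope deg 10.401043233163307 z 0.10142173006729535 -0.0007251855862215467 y range -0.08395898507478268 -0.046134629390936106
[ 0.5559 -0.3181  0.2073]
{"dx": -0.3, "dy": 0.5, "dz": -55.0}
-- [ 0.5559 -0.3181  0.2623]
{"dx": 58.9, "dy": -6.9, "dz": 3.4, "wx": 0.1, "wz": 0.7}
{"dx": 58.8, "dy": -7.6, "dz": 3.4, "wy": 0.1, "wz": 0.6}
{"dx": 58.7, "dy": -8.3, "dz": 3.6, "wx": 0.1, "wz": 0.7}
{"dx": 58.6, "dy": -8.9, "dz": 3.5, "wz": 0.7}
{"dx": 58.5, "dy": -9.7, "dz": 3.6, "wx": 0.1, "wz": 0.7}
{"dx": 58.3, "dy": -10.3, "dz": 3.5, "wy": 0.1, "wz": 0.6}
{"dx": 58.3, "dy": -11.0, "dz": 3.7, "wx": 0.1, "wz": 0.7}
{"dx": 58.1, "dy": -11.7, "dz": 3.7, "wz": 0.7}
{"dx": 57.9, "dy": -12.4, "dz": 3.7, "wx": 0.1, "wy": 0.1, "wz": 0.6}
{"dx": 57.8, "dy": -13.0, "dz": 3.8, "wz": 0.7}
{"dx": 57.7, "dy": -13.7, "dz": 3.8, "wx": 0.1, "wz": 0.7}
-- [0.459  0.3265 0.22  ]
{"dz": 50.0}
{"dz": 50.0}
-- [0.459  0.3265 0.12  ]
```

Lean 9.97° against a shelf slope of about 10.4°, so the backdrop is square. Moving on to the first jar.

Emit:
carry_out(
  steps=[
    {"gripper":85,"dx":0,"dy":0,"dz":-55,"wx":0,"wy":0,"wz":0},
    {"gripper":85,"dx":59,"dy":-7,"dz":3.5,"wx":0,"wy":0,"wz":0.7},
    {"gripper":85,"dx":59,"dy":-7.5,"dz":3.5,"wx":0,"wy":0,"wz":0.7},
    {"gripper":85,"dx":58.5,"dy":-8.5,"dz":3.5,"wx":0,"wy":0,"wz":0.7},
    {"gripper":85,"dx":58.5,"dy":-9,"dz":3.5,"wx":0,"wy":0,"wz":0.7},
  ],
)

```text
time_s: 5.4
tool_pos: [0.5184, -0.08, 0.2417]
tcp_rot: [0.003, 0.713, 0.701, 0.002]
wrist_force: [0.8, -0.7, -0.3]
finger_gap: 0.085
grip_force: 0.0
```

Emit:
carry_out(
  steps=[
    {"gripper":85,"dx":58.5,"dy":-9.5,"dz":3.5,"wx":0,"wy":0,"wz":0.7},
    {"gripper":85,"dx":58.5,"dy":-10.5,"dz":3.5,"wx":0,"wy":0,"wz":0.7},
    {"gripper":85,"dx":58.5,"dy":-11,"dz":3.5,"wx":0,"wy":0,"wz":0.7},
    {"gripper":85,"dx":58,"dy":-11.5,"dz":3.5,"wx":0,"wy":0,"wz":0.7},
    {"gripper":85,"dx":58,"dy":-12.5,"dz":3.5,"wx":0,"wy":0,"wz":0.7},
  ],
)

```text
time_s: 6.02
tool_pos: [0.4751, 0.2151, 0.2244]
tcp_rot: [0.001, 0.734, 0.679, 0.003]
wrist_force: [-0.1, -0.4, 0.0]
finger_gap: 0.0851
grip_force: 0.0
```

Emit:
carry_out(
  steps=[
    {"gripper":85,"dx":58,"dy":-13,"dz":4,"wx":0,"wy":0,"wz":0.7},
    {"gripper":85,"dx":57.5,"dy":-13.5,"dz":4,"wx":0,"wy":0,"wz":0.7},
    {"gripper":85,"dx":0,"dy":0,"dz":0,"wx":0,"wy":0,"wz":0},
  ],
)

```text
time_s: 6.4
tool_pos: [0.4571, 0.3344, 0.2155]
tcp_rot: [-0.0, 0.74, 0.672, 0.003]
wrist_force: [0.3, -0.3, -0.1]
finger_gap: 0.0851
grip_force: 0.0
```

Run:
```python
from n import *
from plan import *
for n in ('top','scene'):
    im,d,p,s=shot(n); C[n]=(im,d,p,cloud(d,p)); print(n,[o[0] for o in capcentres(n,C)]); 
    try: print(tray(n,C))
    except Exception as e: print(e)
im,d,p,s=shot('wrist','w3'); im,d,P=wcloud('w3'); C['w']=(im,d,p,P); print('wrist',capcentres('w',C))
p,R,s=cur(); print(p,R.as_matrix()[:,0],s['joint_pos'],s['time_s'])
```

```text
top [array([0.568 , 0.3165, 0.0255]), array([0.4589, 0.327 , 0.0251])]
((0.5054810643196106, 0.27452898025512695), (0.21572203934192657, 0.24330124258995056), 81.50650024414062)
scene [array([0.4592, 0.3272, 0.0266]), array([0.5673, 0.3157, 0.0261])]
((0.5069407820701599, 0.2728725075721741), (0.21330484747886658, 0.24752990901470184), 81.5703353881836)
wrist [(array([0.4594, 0.3286, 0.025 ]), array([0.4593, 0.3291, 0.0664]), np.int32(2847)), (array([0.5676, 0.317 , 0.025 ]), array([0.5664, 0.3181, 0.0663]), np.int32(2468))]
[0.4576 0.3297 0.215 ] [0.1009 0.9949 0.0013] [ 0.5805  0.0643  1.8651 -0.0005  1.2096  0.6817] 6.55
```

Emit:
carry_out(
  steps=[
    {"gripper":80,"dx":-2,"dy":2,"dz":60,"wx":0,"wy":0,"wz":0},
    {"gripper":75,"dx":0,"dy":0,"dz":60,"wx":0,"wy":0,"wz":0},
    {"gripper":75,"dx":0,"dy":0,"dz":40,"wx":0,"wy":0,"wz":0},
    {"gripper":75,"dx":0,"dy":0,"dz":18,"wx":0,"wy":0,"wz":0},
    {"gripper":75,"dx":0,"dy":0,"dz":0,"wx":0,"wy":0,"wz":0},
  ],
)

```text
time_s: 7.18
tool_pos: [0.4586, 0.3262, 0.0354]
tcp_rot: [-0.0, 0.743, 0.67, -0.001]
wrist_force: [-1.0, 0.4, 0.5]
finger_gap: 0.0749
grip_force: 0.0
```

Emit:
carry_out(
  steps=[
    {"gripper":30,"dx":0,"dy":0,"dz":0,"wx":0,"wy":0,"wz":0},
    {"gripper":30,"dx":0,"dy":0,"dz":0,"wx":0,"wy":0,"wz":0},
    {"gripper":30,"dx":0,"dy":0,"dz":0,"wx":0,"wy":0,"wz":0},
  ],
  squeeze=60,
)

```text
time_s: 7.55
tool_pos: [0.4605, 0.3286, 0.0386]
tcp_rot: [0.001, 0.742, 0.67, 0.002]
wrist_force: [-1.1, -1.3, 6.9]
finger_gap: 0.0482
grip_force: 62.1
```

```bash
cat >> plan.py <<'E'
O=np.array([.5477,-.173,0]); RS=Ro.from_euler('z',2.2,degrees=True)*Ro.from_euler('x',10,degrees=True)
SC=O+Ro.from_euler('z',2.2,degrees=True).apply([0,-.065,.1005])
def shelf(x,y,z): return SC+RS.apply([x,y,z])
# tool for shelf: tool x = shelf y, tool z = -shelf z
m=RS.as_matrix(); RTS=Ro.from_matrix(np.c_[m[:,1],m[:,0],-m[:,2]])
E
python3 - <<'E'
from plan import *
p,R,s=cur(); print(p,R.as_matrix()[:,0],s['finger_gap'],s['grip_force'],s['wrist_force'])
h=p[2]-.005  # TCP above jar base
print('h',h,shelf(-.05,.001,h+.06),shelf(-.05,.001,h+.01))
a=shelf(-.05,.001,h+.06)
rows([(p+[0,0,.11],R),((.48,.1,.2),Rt(89)),(a+[0,0,.03],RTS),(shelf(-.05,.001,h+.012),RTS,3)],dec=1)
E
```

```text
[0.46046287 0.32861351 0.03864955] [0.10102497 0.99487936 0.00300239] 0.048222649736072695 62.057082653045654 [-1.09582232 -1.32747593  6.91823336]
h 0.033649546831588 [ 0.50081852 -0.25513748  0.19290045] [ 0.50048522 -0.24646148  0.14366006]
{"dx": 0.2, "dy": 0.2, "dz": -55.0}
{"dx": 0.1, "dy": 0.3, "dz": -55.0}
-- [0.4605 0.3286 0.1487]
{"dx": -56.3, "dy": 10.7, "dz": -13.0, "wx": 0.1, "wz": -1.2}
{"dx": -56.6, "dy": 9.4, "dz": -12.9, "wy": -0.1, "wz": -1.2}
{"dx": -56.7, "dy": 8.3, "dz": -12.9, "wx": 0.1, "wz": -1.2}
{"dx": -56.9, "dy": 7.1, "dz": -12.9, "wy": -0.1, "wz": -1.2}
-- [0.48 0.1  0.2 ]
{"dx": -59.1, "dy": 4.5, "dz": -3.8, "wx": 0.1, "wy": 1.7, "wz": -0.5}
{"dx": -59.0, "dy": 4.0, "dz": -5.5, "wy": 1.6, "wz": -0.6}
{"dx": -58.9, "dy": 3.3, "dz": -7.2, "wx": 0.1, "wy": 1.7, "wz": -0.5}
{"dx": -58.7, "dy": 2.9, "dz": -8.9, "wy": 1.7, "wz": -0.5}
{"dx": -58.4, "dy": 2.3, "dz": -10.7, "wx": 0.1, "wy": 1.7, "wz": -0.6}
{"dx": -58.1, "dy": 1.7, "dz": -12.4, "wy": 1.6, "wz": -0.5}
-- [ 0.5008 -0.2552  0.2229]
{"dx": -1.7, "dz": 25.8}
{"dx": -1.7, "dz": 25.9}
{"dx": -1.7, "dz": 25.8}
-- [ 0.5005 -0.2468  0.1457]
```

Emit:
carry_out(
  steps=[
    {"gripper":30,"dx":0,"dy":0,"dz":-55,"wx":0,"wy":0,"wz":0},
    {"gripper":30,"dx":0,"dy":0,"dz":-55,"wx":0,"wy":0,"wz":0},
    {"gripper":30,"dx":-56,"dy":10.5,"dz":-13,"wx":0,"wy":0,"wz":-1.2},
    {"gripper":30,"dx":-56.5,"dy":9.5,"dz":-13,"wx":0,"wy":0,"wz":-1.2},
    {"gripper":30,"dx":-56.5,"dy":8,"dz":-13,"wx":0,"wy":0,"wz":-1.2},
  ],
)

```text
time_s: 8.18
tool_pos: [0.4729, 0.1554, 0.1863]
tcp_rot: [0.001, 0.72, 0.694, 0.001]
wrist_force: [0.9, 1.1, -2.0]
finger_gap: 0.0486
grip_force: 62.6
```

Emit:
carry_out(
  steps=[
    {"gripper":30,"dx":-57,"dy":7,"dz":-13,"wx":0,"wy":0,"wz":-1.2},
    {"gripper":30,"dx":-59,"dy":4.5,"dz":-4,"wx":0,"wy":1.7,"wz":-0.5},
    {"gripper":30,"dx":-59,"dy":4,"dz":-5.5,"wx":0,"wy":1.7,"wz":-0.5},
    {"gripper":30,"dx":-59,"dy":3.5,"dz":-7,"wx":0,"wy":1.7,"wz":-0.5},
    {"gripper":30,"dx":-58.5,"dy":3,"dz":-9,"wx":0,"wy":1.7,"wz":-0.5},
  ],
)

```text
time_s: 8.8
tool_pos: [0.4915, -0.1391, 0.2141]
tcp_rot: [-0.041, 0.7, 0.712, 0.043]
wrist_force: [1.6, 0.4, -0.9]
finger_gap: 0.0484
grip_force: 62.5
```

Emit:
carry_out(
  steps=[
    {"gripper":30,"dx":-58.5,"dy":2.5,"dz":-10.5,"wx":0,"wy":1.7,"wz":-0.5},
    {"gripper":30,"dx":-58,"dy":1.5,"dz":-12.5,"wx":0,"wy":1.7,"wz":-0.5},
    {"gripper":30,"dx":0,"dy":0,"dz":0,"wx":0,"wy":0,"wz":0},
    {"gripper":30,"dx":0,"dy":0,"dz":0,"wx":0,"wy":0,"wz":0},
  ],
)

```text
time_s: 9.3
tool_pos: [0.4977, -0.2555, 0.2202]
tcp_rot: [-0.062, 0.692, 0.716, 0.064]
wrist_force: [-0.0, 0.3, -1.6]
finger_gap: 0.0483
grip_force: 62.5
```

Run:
```python
from plan import *
im,d,p,s=shot('wrist','w4')
p,R,s=cur(); print(p,s['finger_gap'],s['grip_force'],(RTS.inv()*R).as_rotvec(degrees=True),RS.inv().apply(p-SC),s['wrist_force'],s['joint_pos'])
h=.0337
rows([(shelf(-.05,.001,h+.012),RTS,3)],dec=1)
```

```text
[ 0.49773012 -0.25471702  0.22015548] 0.04814854345295993 62.52933382987976 [-0.29072709  0.22036231  0.15827474] [-0.05306999  0.00626332  0.12039697] [ 0.46802202 -0.40024788 -1.3826714 ] [-0.60793525  0.11615182  1.80945098  0.14982513  1.32276728 -0.68774441]
{"dx": -1.8, "dy": 0.9, "dz": 24.9, "wx": 0.1, "wy": -0.1, "wz": -0.1}
{"dx": -1.9, "dy": 0.9, "dz": 24.9, "wx": 0.1}
{"dx": -1.8, "dy": 1.0, "dz": 24.9, "wx": 0.1, "wy": -0.1, "wz": -0.1}
-- [ 0.5005 -0.2469  0.1457]
```

View pics/w4.png

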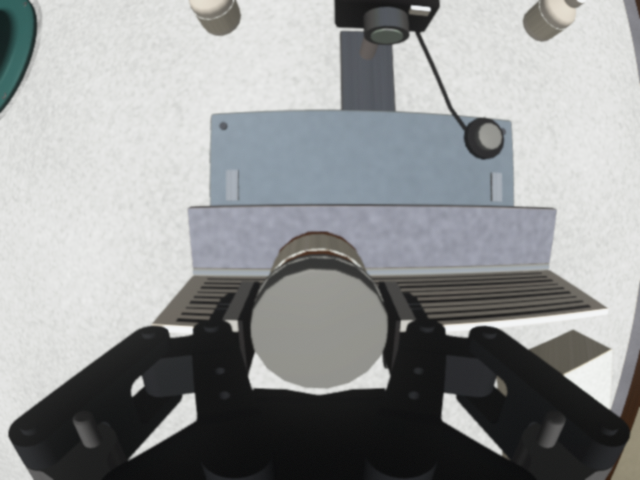

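The jar is held upright in the fingers, cap centre at (318,320). The shelf runs between rows 206 and 268 with the lined backdrop behind it. I check the shelf frame from this picture.

Run:
```python
from m import *
from plan import shelf,RS,SC
im,d,P=wcloud('w4'); S=RS.inv().apply((P-SC).reshape(-1,3)).reshape(P.shape)*1000
for u in (220,430,500):
    col=S[:,u]; print(u,[ (v,*np.round(col[v],1)) for v in (204,206,208,210,220,240,260,266,270,276,290)])
print('ends',[ (u,*np.round(S[235,u],1)) for u in (188,191,194,197,200,546,549,552,555,558)])
```

```text
220 [(204, np.float64(-148.4), np.float64(11.4), np.float64(-91.7)), (206, np.float64(-125.2), np.float64(24.2), np.float64(-5.6)), (208, np.float64(-124.2), np.float64(23.4), np.float64(-1.3)), (210, np.float64(-124.1), np.float64(22.0), np.float64(-0.6)), (220, np.float64(-124.7), np.float64(14.4), np.float64(-1.1)), (240, np.float64(-125.8), np.float64(-1.0), np.float64(-1.2)), (260, np.float64(-127.1), np.float64(-16.8), np.float64(-1.1)), (266, np.float64(-127.3), np.float64(-21.5), np.float64(-0.4)), (270, np.float64(-127.8), np.float64(-24.9), np.float64(-1.0)), (276, np.float64(-127.1), np.float64(-28.4), np.float64(2.9)), (290, np.float64(-120.2), np.float64(-28.4), np.float64(30.4))]
430 [(204, np.float64(60.4), np.float64(10.0), np.float64(-92.6)), (206, np.float64(32.0), np.float64(23.7), np.float64(-2.8)), (208, np.float64(31.8), np.float64(22.3), np.float64(-1.9)), (210, np.float64(32.0), np.float64(20.8), np.float64(-2.2)), (220, np.float64(32.0), np.float64(13.4), np.float64(-0.8)), (240, np.float64(33.3), np.float64(-2.3), np.float64(-1.5)), (260, np.float64(34.3), n
[... 893 characters left out ...]
(10.8)), (290, np.float64(78.0), np.float64(-29.0), np.float64(38.4))]
ends [(188, np.float64(-187.8), np.float64(-21.8), np.float64(-98.8)), (191, np.float64(-148.9), np.float64(3.0), np.float64(-1.4)), (194, np.float64(-146.8), np.float64(2.7), np.float64(-2.4)), (197, np.float64(-143.8), np.float64(3.1), np.float64(-0.8)), (200, np.float64(-141.4), np.float64(3.1), np.float64(-1.0)), (546, np.float64(140.3), np.float64(1.2), np.float64(-0.9)), (549, np.float64(144.1), np.float64(1.0), np.float64(-1.5)), (552, np.float64(147.1), np.float64(1.1), np.float64(-1.0)), (555, np.float64(224.5), np.float64(-24.2), np.float64(-97.2)), (558, np.float64(229.9), np.float64(-24.5), np.float64(-98.1))]
```

Emit:
carry_out(
  steps=[
    {"gripper":30,"dx":-2,"dy":1,"dz":25,"wx":0,"wy":0,"wz":0},
    {"gripper":30,"dx":-2,"dy":1,"dz":25,"wx":0.2,"wy":-0.2,"wz":-0.1},
    {"gripper":30,"dx":-1.5,"dy":1,"dz":25,"wx":0,"wy":0,"wz":0},
    {"gripper":30,"dx":0,"dy":0,"dz":6,"wx":0,"wy":0,"wz":0},
    {"gripper":30,"dx":0,"dy":0,"dz":0,"wx":0,"wy":0,"wz":0},
  ],
)

```text
time_s: 9.98
tool_pos: [0.501, -0.2455, 0.1397]
tcp_rot: [-0.062, 0.691, 0.718, 0.061]
wrist_force: [-0.6, 0.2, -0.5]
finger_gap: 0.0484
grip_force: 62.5
```

```bash
sed -i 's/.1005\])/.0995])/' plan.py
python3 - <<'E'
from plan import *
p,R,s=cur(); print(p,s['finger_gap'],(RTS.inv()*R).as_rotvec(degrees=True),RS.inv().apply(p-SC)*1000,s['wrist_force'])
E
```

```text
[ 0.50096344 -0.24549115  0.13966138] 0.04835647326889424 [-0.07564985  0.00396242 -0.02021502] [-49.48488491   1.41608217  40.5312373 ] [-0.55254824  0.21732647 -0.53598735]
```

Emit:
carry_out(
  steps=[
    {"gripper":30,"dx":0,"dy":0,"dz":4,"wx":0,"wy":0,"wz":0},
    {"gripper":30,"dx":0,"dy":0,"dz":1.5,"wx":0,"wy":0,"wz":0},
    {"gripper":30,"dx":0,"dy":0,"dz":0,"wx":0,"wy":0,"wz":0},
  ],
)

```text
time_s: 10.35
tool_pos: [0.501, -0.246, 0.1343]
tcp_rot: [-0.062, 0.691, 0.717, 0.061]
wrist_force: [0.5, 0.2, -1.1]
finger_gap: 0.0486
grip_force: 62.5
```

Emit:
carry_out(
  steps=[
    {"gripper":30,"dx":0,"dy":0,"dz":1,"wx":0,"wy":0,"wz":0},
    {"gripper":30,"dx":0,"dy":0,"dz":0,"wx":0,"wy":0,"wz":0},
  ],
)

```text
time_s: 10.6
tool_pos: [0.501, -0.2458, 0.1332]
tcp_rot: [-0.062, 0.691, 0.717, 0.061]
wrist_force: [0.3, -0.3, -1.6]
finger_gap: 0.0484
grip_force: 62.8
```

Emit:
carry_out(
  steps=[
    {"gripper":30,"dx":0,"dy":0,"dz":1,"wx":0,"wy":0,"wz":0},
    {"gripper":30,"dx":0,"dy":0,"dz":0,"wx":0,"wy":0,"wz":0},
  ],
)

```text
time_s: 10.85
tool_pos: [0.501, -0.246, 0.1331]
tcp_rot: [-0.062, 0.691, 0.717, 0.061]
wrist_force: [-2.3, -0.2, 5.0]
finger_gap: 0.0481
grip_force: 63.0
```

Emit:
carry_out(
  steps=[
    {"gripper":30,"dx":0,"dy":0,"dz":1,"wx":0,"wy":0,"wz":0},
    {"gripper":30,"dx":0,"dy":0,"dz":0,"wx":0,"wy":0,"wz":0},
  ],
)

```text
time_s: 11.1
tool_pos: [0.5011, -0.2461, 0.1331]
tcp_rot: [-0.061, 0.691, 0.717, 0.061]
wrist_force: [-4.4, -0.8, 9.8]
finger_gap: 0.0485
grip_force: 63.5
```

Emit:
carry_out(
  steps=[
    {"gripper":30,"dx":0,"dy":0,"dz":-1.5,"wx":0,"wy":0,"wz":0},
    {"gripper":70,"dx":0,"dy":0,"dz":0,"wx":0,"wy":0,"wz":0},
    {"gripper":70,"dx":0,"dy":0,"dz":0,"wx":0,"wy":0,"wz":0},
    {"gripper":70,"dx":0,"dy":0,"dz":-30,"wx":0,"wy":0,"wz":0},
    {"gripper":80,"dx":0,"dy":0,"dz":-60,"wx":0,"wy":0,"wz":0},
  ],
)

```text
time_s: 11.72
tool_pos: [0.4992, -0.2594, 0.2182]
tcp_rot: [-0.066, 0.691, 0.717, 0.06]
wrist_force: [1.6, -1.0, -0.2]
finger_gap: 0.0801
grip_force: 0.0
```

Run:
```python
from n import *
from plan import *
im,d,p,s=shot('wrist','w5')
im,d,P=wcloud('w5'); S=RS.inv().apply((P-SC).reshape(-1,3)).reshape(P.shape)
m=(abs(S[...,2]-.062)<.005)&(abs(S[...,1])<.04)&(S[...,0]<.02)&(S[...,0]>-.12); q=max(comps(m,50),key=lambda t:t[1])[0]
print('cap shelf frame',cv2.minEnclosingCircle(S[q][:,:2].astype(np.float32)),S[q].mean(0)); X=S[q];co=np.linalg.lstsq(np.c_[X[:,:2],np.ones(len(X))],X[:,2],rcond=None)[0];print('tilt',np.degrees(co[:2]))
im,d,p,s=shot('top'); C['top']=(im,d,p,cloud(d,p)); print([o[0] for o in capcentres('top',C)],tray('top',C))
p,R,s=cur(); print(p)
rows([((.53,0.05,.21),Rt(89)),((.5675,.3168,.17),Rt(84.5)),((.5675,.3168,.037),Rt(84.5),3)],dec=1)
```

```text
cap shelf frame ((-0.04865764081478119, -0.0007243284489959478), 0.025241879746317863) [-0.0488  0.0004  0.0618]
tilt [ 0.0469 -0.4236]
[array([0.5676, 0.3161, 0.0253])] ((0.5055594444274902, 0.2742420434951782), (0.21556201577186584, 0.24282950162887573), 81.56455993652344)
[ 0.5051 -0.2641  0.2283]
{"dx": 50.9, "dy": 6.0, "dz": 11.8, "wx": 0.1, "wy": -1.6, "wz": 0.5}
{"dx": 51.3, "dy": 5.6, "dz": 10.3, "wy": -1.6, "wz": 0.5}
{"dx": 51.6, "dy": 5.1, "dz": 8.9, "wx": 0.1, "wy": -1.6, "wz": 0.6}
{"dx": 51.8, "dy": 4.6, "dz": 7.4, "wx": 0.1, "wy": -1.6, "wz": 0.5}
{"dx": 52.1, "dy": 4.1, "dz": 6.0, "wy": -1.6, "wz": 0.5}
{"dx": 52.3, "dy": 3.7, "dz": 4.5, "wx": 0.1, "wy": -1.6, "wz": 0.5}
-- [0.53 0.05 0.21]
{"dx": 53.5, "dy": 6.6, "dz": 8.0, "wz": 0.9}
{"dx": 53.6, "dy": 5.7, "dz": 8.0, "wz": 0.9}
{"dx": 53.6, "dy": 4.9, "dz": 8.0, "wz": 0.9}
{"dx": 53.8, "dy": 4.1, "dz": 8.0, "wz": 0.9}
{"dx": 53.8, "dy": 3.2, "dz": 8.0, "wz": 0.9}
-- [0.5675 0.3168 0.17  ]
{"dz": 44.3}
{"dz": 44.4}
{"dz": 44.3}
-- [0.5675 0.3168 0.037 ]
```

Jar placed flat at shelf (−49, 0). Next, the second jar.

Emit:
carry_out(
  steps=[
    {"gripper":80,"dx":51,"dy":6,"dz":12,"wx":0,"wy":-1.6,"wz":0.5},
    {"gripper":80,"dx":51.5,"dy":5.5,"dz":10.5,"wx":0,"wy":-1.6,"wz":0.5},
    {"gripper":80,"dx":51.5,"dy":5,"dz":9,"wx":0,"wy":-1.6,"wz":0.5},
    {"gripper":80,"dx":52,"dy":4.5,"dz":7.5,"wx":0,"wy":-1.6,"wz":0.5},
    {"gripper":80,"dx":52,"dy":4,"dz":6,"wx":0,"wy":-1.6,"wz":0.5},
  ],
)

```text
time_s: 12.45
tool_pos: [0.521, 0.0029, 0.2065]
tcp_rot: [-0.013, 0.71, 0.704, 0.011]
wrist_force: [0.9, -0.1, 0.5]
finger_gap: 0.0806
grip_force: 0.0
```

Emit:
carry_out(
  steps=[
    {"gripper":80,"dx":52,"dy":4,"dz":4.5,"wx":0,"wy":-1.6,"wz":0.5},
    {"gripper":80,"dx":53.5,"dy":6.5,"dz":8,"wx":0,"wy":0,"wz":0.9},
    {"gripper":80,"dx":53.5,"dy":5.5,"dz":8,"wx":0,"wy":0,"wz":0.9},
    {"gripper":80,"dx":53.5,"dy":5,"dz":8,"wx":0,"wy":0,"wz":0.9},
    {"gripper":80,"dx":54,"dy":4,"dz":8,"wx":0,"wy":0,"wz":0.9},
  ],
)

```text
time_s: 13.08
tool_pos: [0.5546, 0.2689, 0.1728]
tcp_rot: [-0.004, 0.734, 0.679, 0.001]
wrist_force: [0.6, 0.2, -0.8]
finger_gap: 0.0798
grip_force: 0.0
```

Emit:
carry_out(
  steps=[
    {"gripper":80,"dx":54,"dy":3,"dz":8,"wx":0,"wy":0,"wz":0.9},
    {"gripper":80,"dx":0,"dy":0,"dz":0,"wx":0,"wy":0,"wz":0},
    {"gripper":80,"dx":0,"dy":0,"dz":0,"wx":0,"wy":0,"wz":0},
  ],
)

```text
time_s: 13.45
tool_pos: [0.5614, 0.3204, 0.1651]
tcp_rot: [-0.004, 0.739, 0.674, 0.0]
wrist_force: [-0.5, 0.5, -0.1]
finger_gap: 0.0802
grip_force: 0.0
```

Run:
```python
from n import *
from plan import *
im,d,p,s=shot('wrist','w6'); im,d,P=wcloud('w6'); C['w']=(im,d,p,P); print('wrist',[o[0] for o in capcentres('w',C)])
im,d,p,s=shot('top'); C['top']=(im,d,p,cloud(d,p)); print([o[0] for o in capcentres('top',C)])
p,R,s=cur(); print(p)
rows([((.5677,.3165,.037),Rt(84.5),4)],dec=1)
```

```text
wrist [array([0.568 , 0.3176, 0.0251])]
[array([0.5675, 0.3163, 0.0255])]
[0.5618 0.3195 0.1658]
{"dx": -0.8, "dy": 1.7, "dz": 32.2, "wx": -0.1, "wy": -0.1}
{"dx": -0.7, "dy": 1.6, "dz": 32.2, "wy": -0.1}
{"dx": -0.7, "dy": 1.6, "dz": 32.2, "wx": -0.1, "wy": -0.1, "wz": 0.1}
{"dx": -0.6, "dy": 1.5, "dz": 32.2}
-- [0.5677 0.3165 0.037 ]
```

Emit:
carry_out(
  steps=[
    {"gripper":78,"dx":-2.5,"dy":6,"dz":32,"wx":-0.2,"wy":-0.3,"wz":0},
    {"gripper":75,"dx":0,"dy":0,"dz":35,"wx":0,"wy":0,"wz":0},
    {"gripper":75,"dx":0,"dy":0,"dz":35,"wx":0,"wy":0,"wz":0},
    {"gripper":75,"dx":0,"dy":0,"dz":27,"wx":0,"wy":0,"wz":0},
    {"gripper":75,"dx":0,"dy":0,"dz":0,"wx":0,"wy":0,"wz":0},
  ],
)

```text
time_s: 14.18
tool_pos: [0.5656, 0.3153, 0.0345]
tcp_rot: [-0.001, 0.74, 0.672, -0.002]
wrist_force: [0.6, 0.2, 0.3]
finger_gap: 0.0751
grip_force: 0.0
```

Emit:
carry_out(
  steps=[
    {"gripper":30,"dx":0,"dy":0,"dz":0,"wx":0,"wy":0,"wz":0},
    {"gripper":30,"dx":0,"dy":0,"dz":0,"wx":0,"wy":0,"wz":0},
    {"gripper":30,"dx":0,"dy":0,"dz":0,"wx":0,"wy":0,"wz":0},
  ],
  squeeze=60,
)

```text
time_s: 14.55
tool_pos: [0.5693, 0.3185, 0.0394]
tcp_rot: [0.0, 0.74, 0.673, 0.002]
wrist_force: [-0.0, -0.4, 6.0]
finger_gap: 0.0483
grip_force: 62.1
```

Run:
```python
from plan import *
p,R,s=cur(); print(p,R.as_matrix()[:,0],s['finger_gap'],s['grip_force'],s['wrist_force'])
h=p[2]-.005
print('h',h)
rows([(p+[0,0,.11],R),((.58,.1,.2),Rt(89)),(shelf(.05,.000,h+.075),RTS),(shelf(.05,.000,h+.008),RTS,2)],dec=1)
```

```text
[0.56934823 0.31854891 0.03943404] [0.09382736 0.99558273 0.00338368] 0.04825234910911958 62.088221311569214 [-0.02221843 -0.43712477  5.97311164]
h 0.034434039512203495
{"dx": 0.2, "dy": 0.2, "dz": -55.0}
{"dx": 0.2, "dy": 0.2, "dz": -55.0}
-- [0.5694 0.3186 0.1494]
{"dx": -54.1, "dy": 7.8, "dz": -12.8, "wx": 0.1, "wz": -1.1}
{"dx": -54.3, "dy": 6.8, "dz": -12.8, "wy": -0.1, "wz": -1.1}
{"dx": -54.4, "dy": 5.7, "dz": -12.7, "wx": 0.1, "wz": -1.1}
{"dx": -54.4, "dy": 4.6, "dz": -12.7, "wy": -0.1, "wz": -1.1}
-- [0.58 0.1  0.2 ]
{"dx": -59.1, "dy": 4.5, "dz": -1.2, "wy": 1.7, "wz": -0.5}
{"dx": -59.1, "dy": 4.0, "dz": -3.0, "wx": 0.1, "wy": 1.6, "wz": -0.6}
{"dx": -59.0, "dy": 3.3, "dz": -4.6, "wy": 1.7, "wz": -0.5}
{"dx": -58.9, "dy": 2.9, "dz": -6.4, "wx": 0.1, "wy": 1.7, "wz": -0.5}
{"dx": -58.7, "dy": 2.3, "dz": -8.1, "wy": 1.6, "wz": -0.5}
{"dx": -58.4, "dy": 1.8, "dz": -9.7, "wx": 0.1, "wy": 1.7, "wz": -0.6}
-- [ 0.6009 -0.255   0.2073]
{"dz": 33.5}
{"dz": 33.5}
-- [ 0.6004 -0.2434  0.1413]
```

Emit:
carry_out(
  steps=[
    {"gripper":30,"dx":0,"dy":0,"dz":-60,"wx":0,"wy":0,"wz":0},
    {"gripper":30,"dx":0,"dy":0,"dz":-60,"wx":0,"wy":0,"wz":0},
    {"gripper":30,"dx":-54,"dy":8,"dz":-13,"wx":0,"wy":0,"wz":-1.1},
    {"gripper":30,"dx":-54.5,"dy":7,"dz":-13,"wx":0,"wy":0,"wz":-1.1},
    {"gripper":30,"dx":-54.5,"dy":5.5,"dz":-13,"wx":0,"wy":0,"wz":-1.1},
  ],
)

```text
time_s: 15.18
tool_pos: [0.5758, 0.1523, 0.1968]
tcp_rot: [-0.0, 0.719, 0.695, 0.001]
wrist_force: [-0.3, -0.0, 0.5]
finger_gap: 0.0482
grip_force: 62.4
```

Emit:
carry_out(
  steps=[
    {"gripper":30,"dx":-54.5,"dy":4.5,"dz":-13,"wx":0,"wy":0,"wz":-1.1},
    {"gripper":30,"dx":-59,"dy":4.5,"dz":-1,"wx":0,"wy":1.7,"wz":-0.5},
    {"gripper":30,"dx":-59,"dy":4,"dz":-3,"wx":0,"wy":1.7,"wz":-0.5},
    {"gripper":30,"dx":-59,"dy":3.5,"dz":-4.5,"wx":0,"wy":1.7,"wz":-0.5},
    {"gripper":30,"dx":-59,"dy":3,"dz":-6.5,"wx":0,"wy":1.7,"wz":-0.5},
  ],
)

```text
time_s: 15.8
tool_pos: [0.5923, -0.1395, 0.2135]
tcp_rot: [-0.042, 0.699, 0.712, 0.043]
wrist_force: [1.3, 0.1, 0.5]
finger_gap: 0.0483
grip_force: 62.3
```

Emit:
carry_out(
  steps=[
    {"gripper":30,"dx":-58.5,"dy":2.5,"dz":-8,"wx":0,"wy":1.7,"wz":-0.5},
    {"gripper":30,"dx":-58.5,"dy":1.5,"dz":-9.5,"wx":0,"wy":1.7,"wz":-0.5},
    {"gripper":30,"dx":0,"dy":0,"dz":0,"wx":0,"wy":0,"wz":0},
    {"gripper":30,"dx":0,"dy":0,"dz":0,"wx":0,"wy":0,"wz":0},
  ],
)

```text
time_s: 16.3
tool_pos: [0.5988, -0.2559, 0.2142]
tcp_rot: [-0.063, 0.692, 0.716, 0.064]
wrist_force: [0.4, -0.3, -0.6]
finger_gap: 0.0484
grip_force: 62.4
```

Run:
```python
from plan import *
im,d,p,s=shot('wrist','w7')
p,R,s=cur(); print(p,s['finger_gap'],s['grip_force'],(RTS.inv()*R).as_rotvec(degrees=True),RS.inv().apply(p-SC)*1000,s['wrist_force'])
rows([(shelf(.05,.0005,.0344+.008),RTS,4)],dec=1)
```

```text
[ 0.59890018 -0.25495546  0.21436144] 0.048423155674533126 62.44900345802307 [-0.27178511  0.30404034  0.12793028] [ 48.01634807   1.3714957  116.39152683] [ 0.30983854  0.80329744 -0.18374001]
{"dx": -0.3, "dy": 0.4, "dz": 18.5, "wx": 0.1, "wy": -0.1}
{"dx": -0.3, "dy": 0.4, "dz": 18.5, "wy": -0.1, "wz": -0.1}
{"dx": -0.2, "dy": 0.5, "dz": 18.5, "wx": 0.1}
{"dx": -0.3, "dy": 0.5, "dz": 18.5, "wx": 0.1, "wy": -0.1}
-- [ 0.6005 -0.2429  0.1413]
```

View pics/w7.png

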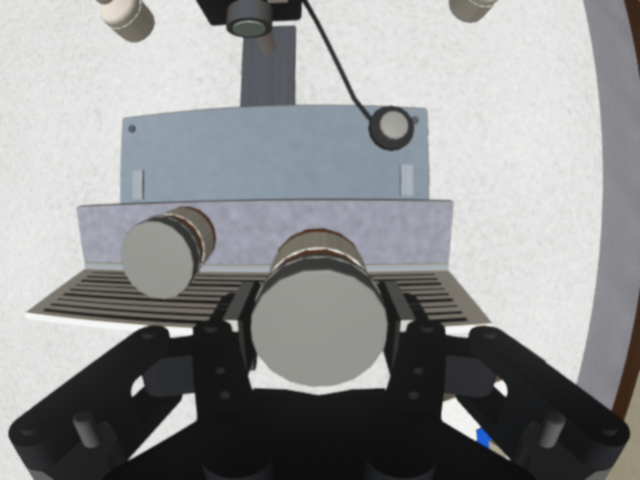

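The first jar stands on the shelf with its cap at (163,260). The second is held straight, cap at (318,320), clear of the first. Lowering it.

Emit:
carry_out(
  steps=[
    {"gripper":30,"dx":-0.5,"dy":1,"dz":25,"wx":0.2,"wy":-0.2,"wz":-0.1},
    {"gripper":30,"dx":-0.5,"dy":1,"dz":25,"wx":0,"wy":0,"wz":0},
    {"gripper":30,"dx":0,"dy":0,"dz":24,"wx":0,"wy":0,"wz":0},
    {"gripper":30,"dx":0,"dy":0,"dz":5,"wx":0,"wy":0,"wz":0},
    {"gripper":30,"dx":0,"dy":0,"dz":0,"wx":0,"wy":0,"wz":0},
  ],
)

```text
time_s: 16.98
tool_pos: [0.601, -0.2417, 0.137]
tcp_rot: [-0.063, 0.69, 0.718, 0.061]
wrist_force: [-0.1, 0.4, -0.9]
finger_gap: 0.0484
grip_force: 62.5
```

Emit:
carry_out(
  steps=[
    {"gripper":30,"dx":0,"dy":0,"dz":1.5,"wx":0,"wy":0,"wz":0},
    {"gripper":30,"dx":0,"dy":0,"dz":0,"wx":0,"wy":0,"wz":0},
  ],
)

```text
time_s: 17.23
tool_pos: [0.6014, -0.243, 0.1361]
tcp_rot: [-0.062, 0.691, 0.718, 0.062]
wrist_force: [0.1, -0.5, -0.4]
finger_gap: 0.0483
grip_force: 62.5
```

Emit:
carry_out(
  steps=[
    {"gripper":30,"dx":0,"dy":0,"dz":1,"wx":0,"wy":0,"wz":0},
    {"gripper":30,"dx":0,"dy":0,"dz":0,"wx":0,"wy":0,"wz":0},
  ],
)

```text
time_s: 17.48
tool_pos: [0.6008, -0.2427, 0.1342]
tcp_rot: [-0.063, 0.691, 0.717, 0.061]
wrist_force: [0.4, 1.0, -0.6]
finger_gap: 0.0486
grip_force: 62.5
```

Emit:
carry_out(
  steps=[
    {"gripper":30,"dx":0,"dy":0,"dz":1,"wx":0,"wy":0,"wz":0},
    {"gripper":30,"dx":0,"dy":0,"dz":0,"wx":0,"wy":0,"wz":0},
  ],
)

```text
time_s: 17.73
tool_pos: [0.6008, -0.2425, 0.134]
tcp_rot: [-0.063, 0.691, 0.717, 0.061]
wrist_force: [-2.3, 0.6, 5.2]
finger_gap: 0.0484
grip_force: 62.8
```

Emit:
carry_out(
  steps=[
    {"gripper":30,"dx":0,"dy":0,"dz":1,"wx":0,"wy":0,"wz":0},
    {"gripper":30,"dx":0,"dy":0,"dz":0,"wx":0,"wy":0,"wz":0},
  ],
)

```text
time_s: 17.98
tool_pos: [0.6008, -0.2424, 0.1339]
tcp_rot: [-0.062, 0.691, 0.718, 0.061]
wrist_force: [-4.2, 0.5, 9.4]
finger_gap: 0.0479
grip_force: 63.3
```

Emit:
carry_out(
  steps=[
    {"gripper":30,"dx":0,"dy":0,"dz":-1.5,"wx":0,"wy":0,"wz":0},
    {"gripper":70,"dx":0,"dy":0,"dz":0,"wx":0,"wy":0,"wz":0},
    {"gripper":70,"dx":0,"dy":0,"dz":0,"wx":0,"wy":0,"wz":0},
    {"gripper":70,"dx":0,"dy":0,"dz":-30,"wx":0,"wy":0,"wz":0},
    {"gripper":70,"dx":0,"dy":0,"dz":-60,"wx":0,"wy":0,"wz":0},
  ],
)

```text
time_s: 18.6
tool_pos: [0.5991, -0.2567, 0.2186]
tcp_rot: [-0.067, 0.691, 0.717, 0.06]
wrist_force: [-0.0, 0.4, 0.3]
finger_gap: 0.07
grip_force: 0.0
```

Run:
```python
from n import *
from plan import *
im,d,p,s=shot('wrist','w8')
im,d,P=wcloud('w8'); S=RS.inv().apply((P-SC).reshape(-1,3)).reshape(P.shape)
m=(abs(S[...,2]-.062)<.005)&(abs(S[...,1])<.04)&(abs(S[...,0])<.13)
for q,a,c in comps(m,300):
    X=S[q];co=np.linalg.lstsq(np.c_[X[:,:2],np.ones(len(X))],X[:,2],rcond=None)[0]; print('cap',cv2.minEnclosingCircle(X[:,:2].astype(np.float32)),X.mean(0),'tilt',np.degrees(co[:2]))
hs=(abs(P[...,0]-.665)<.03)&(abs(P[...,1]+.138)<.03)&(P[...,2]>.025)&(P[...,2]<.05); b=hs&(im.min(2)>100)
print('shutter',hs.sum(),b.sum(),P[b].mean(0),cv2.minEnclosingCircle(P[b][:,:2].astype(np.float32)),np.median(P[b][:,2]),np.median(P[hs&~b][:,2]))
f=(S[...,2]>.01)&(S[...,2]<.07)&(S[...,1]<-.026)&(S[...,1]>-.034)&(abs(S[...,0])<.14); co=np.polyfit(S[f][:,2],S[f][:,1],1); print('face',f.sum(),np.degrees(co[0]),co[1])
p,R,s=cur(); print(p)
rows([((.665,-.138,.15),Rt(92.2)),((.665,-.138,.05),Rt(92.2))],dec=1)
```

```text
cap ((0.050890836864709854, 0.000310262490529567), 0.02521207183599472) [0.051  0.0014 0.0619] tilt [ 0.042  -0.3769]
cap ((-0.048693377524614334, -0.0002827627758961171), 0.025518840178847313) [-0.0468  0.0006  0.0618] tilt [-0.7043 -0.4318]
cap ((-0.08098781853914261, -0.030695024877786636), 0.049083516001701355) [-0.0771 -0.0309  0.0622] tilt [   0.0413 -115.5631]
cap ((0.04881736636161804, -0.031108960509300232), 0.05338384211063385) [ 0.049  -0.0311  0.0623] tilt [  -0.2765 -121.1921]
shutter 682 577 [ 0.666  -0.1387  0.0333] ((0.6672090888023376, -0.13828852772712708), 0.014233778230845928) 0.03333310631988981 0.030234532001340353
face 10456 -2.267796569950725 -0.02853199222590587
[ 0.6041 -0.2607  0.2311]
{"dx": 34.9, "dy": 21.5, "dz": 33.7, "wx": 0.2, "wy": -3.3}
{"dx": 36.8, "dy": 21.7, "dz": 31.5, "wx": 0.2, "wy": -3.2}
{"dx": 38.5, "dy": 21.7, "dz": 29.3, "wx": 0.2, "wy": -3.3}
-- [ 0.665 -0.138  0.15 ]
{"dx": 0.1, "dy": 0.1, "dz": 50.0}
{"dz": 50.0}
-- [ 0.665 -0.138  0.05 ]
```

Emit:
carry_out(
  steps=[
    {"gripper":0,"dx":35,"dy":21.5,"dz":34,"wx":0.2,"wy":-3.3,"wz":0},
    {"gripper":0,"dx":37,"dy":22,"dz":31.5,"wx":0.2,"wy":-3.3,"wz":0},
    {"gripper":0,"dx":38.5,"dy":22,"dz":29,"wx":0.2,"wy":-3.3,"wz":0},
    {"gripper":0,"dx":0,"dy":0,"dz":50,"wx":0,"wy":0,"wz":0},
    {"gripper":0,"dx":0,"dy":0,"dz":50,"wx":0,"wy":0,"wz":0},
  ],
)

```text
time_s: 19.27
tool_pos: [0.6621, -0.1329, 0.0401]
tcp_rot: [-0.003, 0.693, 0.721, -0.002]
wrist_force: [-0.1, 0.2, 0.2]
finger_gap: -0.0003
grip_force: 0.0
```

Run:
```python
from panel import *
from plan import cur
p,R,s=cur(); print(p,s['wrist_force'],s['finger_gap'],R.as_matrix()[:,2])
face('scene','s4')
p,R,s=cur(); print(p)
```

```text
[ 0.6621 -0.1329  0.0401] [-0.0715  0.1815  0.1714] -0.00029061804443642776 [-0.0071  0.0022 -1.    ]
face 1479 lean back deg 10.15066607858699 y at z=.1 -0.08081303918601183 rms 0.016141019005886797 xslope -0.08773464156687552
shelf 438 slope deg 10.392735892685499 z 0.10151717396013703 -0.00036225312909071716 y range -0.08381913657334175 -0.04747418453287122
[ 0.6562 -0.1321  0.0317]
```

Emit:
carry_out(
  steps=[
    {"gripper":0,"dx":0,"dy":0,"dz":0,"wx":0,"wy":0,"wz":0},
  ],
)

```text
time_s: 19.45
tool_pos: [0.6593, -0.1338, 0.0391]
tcp_rot: [-0.006, 0.693, 0.721, -0.003]
wrist_force: [-0.3, -1.0, 1.6]
finger_gap: -0.0002
grip_force: 0.0
```

Emit:
carry_out(
  steps=[
    {"gripper":0,"dx":0,"dy":0,"dz":-6,"wx":0,"wy":0,"wz":0},
    {"gripper":0,"dx":-4.5,"dy":7,"dz":0,"wx":0,"wy":0,"wz":0},
    {"gripper":0,"dx":0,"dy":0,"dz":0,"wx":0,"wy":0,"wz":0},
    {"gripper":0,"dx":0,"dy":0,"dz":0,"wx":0,"wy":0,"wz":0},
  ],
)

```text
time_s: 19.95
tool_pos: [0.6687, -0.1391, 0.0479]
tcp_rot: [-0.004, 0.694, 0.72, -0.002]
wrist_force: [0.6, -0.1, -0.5]
finger_gap: 0.0001
grip_force: 0.0
```

Emit:
carry_out(
  steps=[
    {"gripper":0,"dx":0,"dy":-2,"dz":10,"wx":0,"wy":0,"wz":0},
    {"gripper":0,"dx":0,"dy":0,"dz":2,"wx":0,"wy":0,"wz":0},
    {"gripper":0,"dx":0,"dy":0,"dz":0,"wx":0,"wy":0,"wz":0},
  ],
)

```text
time_s: 20.32
tool_pos: [0.6653, -0.1385, 0.0343]
tcp_rot: [-0.005, 0.693, 0.72, -0.003]
wrist_force: [-0.5, 0.5, 0.5]
finger_gap: 0.0003
grip_force: 0.0
```

Emit:
carry_out(
  steps=[
    {"gripper":0,"dx":0,"dy":0,"dz":2,"wx":0,"wy":0,"wz":0},
    {"gripper":0,"dx":0,"dy":0,"dz":2,"wx":0,"wy":0,"wz":0},
    {"gripper":0,"dx":0,"dy":0,"dz":0,"wx":0,"wy":0,"wz":0},
  ],
)

```text
time_s: 20.7
tool_pos: [0.6662, -0.1387, 0.0312]
tcp_rot: [-0.004, 0.693, 0.72, -0.002]
wrist_force: [-1.1, 0.7, 2.1]
finger_gap: 0.0002
grip_force: 1.5
```

Emit:
carry_out(
  steps=[
    {"gripper":0,"dx":0,"dy":0,"dz":2,"wx":0,"wy":0,"wz":0},
    {"gripper":0,"dx":0,"dy":0,"dz":1,"wx":0,"wy":0,"wz":0},
    {"gripper":0,"dx":0,"dy":0,"dz":0,"wx":0,"wy":0,"wz":0},
  ],
)

```text
time_s: 21.08
tool_pos: [0.6663, -0.1387, 0.0283]
tcp_rot: [-0.004, 0.693, 0.72, -0.002]
wrist_force: [-1.7, 1.3, 4.3]
finger_gap: -0.0
grip_force: 2.3
```

Emit:
carry_out(
  steps=[
    {"gripper":0,"dx":0,"dy":0,"dz":2,"wx":0,"wy":0,"wz":0},
    {"gripper":0,"dx":0,"dy":0,"dz":0,"wx":0,"wy":0,"wz":0},
    {"gripper":0,"dx":0,"dy":0,"dz":0,"wx":0,"wy":0,"wz":0},
  ],
)

```text
time_s: 21.45
tool_pos: [0.6664, -0.1387, 0.028]
tcp_rot: [-0.004, 0.693, 0.721, -0.002]
wrist_force: [-5.1, 0.9, 12.7]
finger_gap: 0.0
grip_force: 6.1
```

Bottomed out: 6 mm of travel, 12.7 N. Backing off and fetching the jar at shelf +50.

Emit:
carry_out(
  steps=[
    {"gripper":0,"dx":0,"dy":0,"dz":-10,"wx":0,"wy":0,"wz":0},
    {"gripper":0,"dx":0,"dy":0,"dz":-60,"wx":0,"wy":0,"wz":0},
    {"gripper":75,"dx":0,"dy":0,"dz":-60,"wx":0,"wy":0,"wz":0},
    {"gripper":75,"dx":0,"dy":0,"dz":-60,"wx":0,"wy":0,"wz":0},
    {"gripper":75,"dx":0,"dy":0,"dz":0,"wx":0,"wy":0,"wz":0},
  ],
)

```text
time_s: 22.08
tool_pos: [0.6722, -0.1403, 0.2241]
tcp_rot: [0.002, 0.693, 0.72, 0.001]
wrist_force: [0.7, 0.5, -0.1]
finger_gap: 0.0544
grip_force: 0.0
```

Run:
```python
from n import *
from plan import *
for n in ('top','scene'):
    im,d,p,s=shot(n,n+'5'); C[n]=(im,d,p,cloud(d,p)); print(tray(n,C))
    P=C[n][3]; S=RS.inv().apply((P-SC).reshape(-1,3)).reshape(P.shape); m=(abs(S[...,2]-.062)<.006)&(abs(S[...,1])<.026)&(abs(S[...,0])<.13)
    print([(cv2.minEnclosingCircle(S[q][:,:2].astype(np.float32)),a) for q,a,c in comps(m,60)])
p,R,s=cur(); print(p)
rows([(shelf(.0505,.0005,.11),RTS),(shelf(.0505,.0005,.0335),RTS,3)],dec=1)
```

```text
((0.5058477520942688, 0.2743101119995117), (0.21568529307842255, 0.24297387897968292), 81.38961029052734)
[(((0.0666387528181076, -0.003189261071383953), 0.018361417576670647), np.int32(64))]
((0.506110429763794, 0.27318453788757324), (0.21298912167549133, 0.24826624989509583), 81.48103332519531)
[]
[ 0.6684 -0.1394  0.2171]
{"dx": -37.5, "dy": -23.8, "dz": 3.1, "wx": -0.1, "wy": 3.3}
{"dx": -37.7, "dy": -23.8, "dz": 0.9, "wx": -0.2, "wy": 3.3}
{"dx": -37.6, "dy": -23.8, "dz": -1.3, "wx": -0.1, "wy": 3.3}
-- [ 0.6013 -0.2546  0.2079]
{"dz": 25.5}
{"dz": 25.5}
{"dz": 25.5}
-- [ 0.6009 -0.2413  0.1326]
```

Emit:
carry_out(
  steps=[
    {"gripper":75,"dx":-37.5,"dy":-24,"dz":3,"wx":-0.1,"wy":3.3,"wz":0},
    {"gripper":75,"dx":-37.5,"dy":-24,"dz":1,"wx":-0.2,"wy":3.3,"wz":0},
    {"gripper":75,"dx":-37.5,"dy":-24,"dz":-1,"wx":-0.1,"wy":3.3,"wz":0},
    {"gripper":75,"dx":0,"dy":0,"dz":0,"wx":0,"wy":0,"wz":0},
    {"gripper":75,"dx":0,"dy":0,"dz":0,"wx":0,"wy":0,"wz":0},
  ],
)

```text
time_s: 22.8
tool_pos: [0.5991, -0.2537, 0.2044]
tcp_rot: [-0.066, 0.692, 0.717, 0.06]
wrist_force: [0.5, 0.3, 0.3]
finger_gap: 0.0749
grip_force: 0.0
```

```bash
cat > wc.py <<'E'
from n import *
from plan import *
import sys
def caps(tag):
    shot('wrist',tag); im,d,P=wcloud(tag); S=RS.inv().apply((P-SC).reshape(-1,3)).reshape(P.shape)
    m=(abs(S[...,2]-.062)<.005)&(abs(S[...,1])<.026)&(abs(S[...,0])<.13)
    for q,a,c in comps(m,500): print('cap',np.round(cv2.minEnclosingCircle(S[q][:,:2].astype(np.float32))[0],4),S[q].mean(0),a)
    p,R,s=cur(); print('shelf pos',RS.inv().apply(p-SC)*1000,(RTS.inv()*R).as_rotvec(degrees=True))
E
python3 - <<'E'
from wc import *
caps('w9')
rows([(shelf(.0505,.0005,.0335),RTS,3)],dec=1)
E
```

```text
cap [0.0511 0.0002] [0.051  0.0017 0.0618] 6349
cap [-0.0487 -0.0003] [-0.0467  0.0007  0.0617] 4916
shelf pos [ 48.8602   1.5921 106.9044] [0.2262 0.1626 0.0751]
{"dx": -0.4, "dy": 0.6, "dz": 24.5, "wx": -0.1, "wy": -0.1}
{"dx": -0.4, "dy": 0.6, "dz": 24.4, "wx": -0.1, "wz": -0.1}
{"dx": -0.4, "dy": 0.6, "dz": 24.5, "wy": -0.1}
-- [ 0.6009 -0.2413  0.1326]
```

Emit:
carry_out(
  steps=[
    {"gripper":75,"dx":-0.5,"dy":1,"dz":25,"wx":-0.2,"wy":-0.2,"wz":0},
    {"gripper":75,"dx":0,"dy":1,"dz":25,"wx":0,"wy":0,"wz":0},
    {"gripper":75,"dx":0,"dy":0,"dz":23,"wx":0,"wy":0,"wz":0},
    {"gripper":75,"dx":0,"dy":0,"dz":0,"wx":0,"wy":0,"wz":0},
    {"gripper":30,"dx":0,"dy":0,"dz":0,"wx":0,"wy":0,"wz":0},
  ],
  squeeze=60,
)

```text
time_s: 23.48
tool_pos: [0.6025, -0.2411, 0.1355]
tcp_rot: [-0.061, 0.691, 0.718, 0.06]
wrist_force: [0.5, -1.1, -0.6]
finger_gap: 0.0586
grip_force: 0.0
```

Emit:
carry_out(
  steps=[
    {"gripper":30,"dx":0,"dy":0,"dz":0,"wx":0,"wy":0,"wz":0},
    {"gripper":30,"dx":0,"dy":0,"dz":0,"wx":0,"wy":0,"wz":0},
    {"gripper":30,"dx":0,"dy":0,"dz":0,"wx":0,"wy":0,"wz":0},
  ],
)

```text
time_s: 23.85
tool_pos: [0.6027, -0.2424, 0.1364]
tcp_rot: [-0.06, 0.691, 0.717, 0.061]
wrist_force: [-0.3, 0.2, 4.7]
finger_gap: 0.0481
grip_force: 62.2
```

Run:
```python
from plan import *
p,R,s=cur(); q=RS.inv().apply(p-SC); print(p,q,s['finger_gap'],s['grip_force'],s['wrist_force'])
tgt=np.array([.5677,.3165]); h=q[2]
rows([(p+R.apply([0,0,-.085]),R),((.58,.05,.215),Rt(89)),((*tgt,.165),Rt(84.5)),((*tgt,.005+h+.008),Rt(84.5),3)],dec=1)
```

```text
[ 0.60270854 -0.24243521  0.13639281] [5.23025313e-02 9.36415630e-06 3.74602934e-02] 0.04812576287865178 62.23132252693176 [-0.29773238  0.22077233  4.69360448]
{"dz": -42.5}
{"dz": -42.5}
-- [ 0.6029 -0.2569  0.2201]
{"dx": 50.4, "dy": -1.9, "dz": 9.6, "wy": -1.6, "wz": 0.5}
{"dx": 50.6, "dy": -2.4, "dz": 8.1, "wy": -1.7, "wz": 0.5}
{"dx": 50.7, "dy": -2.9, "dz": 6.7, "wy": -1.6, "wz": 0.6}
{"dx": 51.0, "dy": -3.3, "dz": 5.2, "wy": -1.6, "wz": 0.5}
{"dx": 51.0, "dy": -3.8, "dz": 3.8, "wy": -1.7, "wz": 0.5}
{"dx": 51.1, "dy": -4.3, "dz": 2.3, "wy": -1.6, "wz": 0.5}
-- [0.58  0.05  0.215]
{"dx": 53.2, "dy": -3.4, "dz": 10.0, "wz": 0.9}
{"dx": 53.2, "dy": -4.2, "dz": 10.0, "wz": 0.9}
{"dx": 53.1, "dy": -5.0, "dz": 10.1, "wz": 0.9}
{"dx": 53.1, "dy": -5.9, "dz": 10.0, "wz": 0.9}
{"dx": 52.9, "dy": -6.7, "dz": 10.0, "wz": 0.9}
-- [0.5677 0.3165 0.165 ]
{"dz": 38.2}
{"dz": 38.2}
{"dy": 0.1, "dz": 38.1}
-- [0.5677 0.3165 0.0505]
```

Emit:
carry_out(
  steps=[
    {"gripper":30,"dx":0,"dy":0,"dz":-42.5,"wx":0,"wy":0,"wz":0},
    {"gripper":30,"dx":0,"dy":0,"dz":-42.5,"wx":0,"wy":0,"wz":0},
    {"gripper":30,"dx":50.5,"dy":-2,"dz":9.5,"wx":0,"wy":-1.6,"wz":0.5},
    {"gripper":30,"dx":50.5,"dy":-2.5,"dz":8,"wx":0,"wy":-1.6,"wz":0.5},
    {"gripper":30,"dx":50.5,"dy":-3,"dz":6.5,"wx":0,"wy":-1.6,"wz":0.5},
  ],
)

```text
time_s: 24.48
tool_pos: [0.5895, -0.1023, 0.2161]
tcp_rot: [-0.032, 0.703, 0.71, 0.03]
wrist_force: [0.6, 0.8, -0.6]
finger_gap: 0.0482
grip_force: 62.1
```

Emit:
carry_out(
  steps=[
    {"gripper":30,"dx":51,"dy":-3.5,"dz":5,"wx":0,"wy":-1.7,"wz":0.5},
    {"gripper":30,"dx":51,"dy":-4,"dz":4,"wx":0,"wy":-1.7,"wz":0.5},
    {"gripper":30,"dx":51,"dy":-4.5,"dz":2.5,"wx":0,"wy":-1.6,"wz":0.5},
    {"gripper":30,"dx":53,"dy":-3.5,"dz":10,"wx":0,"wy":0,"wz":0.9},
    {"gripper":30,"dx":53,"dy":-4,"dz":10,"wx":0,"wy":0,"wz":0.9},
  ],
)

```text
time_s: 25.1
tool_pos: [0.5721, 0.1578, 0.1938]
tcp_rot: [-0.001, 0.724, 0.69, -0.001]
wrist_force: [1.0, -0.7, -0.8]
finger_gap: 0.0479
grip_force: 62.1
```

Emit:
carry_out(
  steps=[
    {"gripper":30,"dx":53,"dy":-5,"dz":10,"wx":0,"wy":0,"wz":0.9},
    {"gripper":30,"dx":53,"dy":-6,"dz":10,"wx":0,"wy":0,"wz":0.9},
    {"gripper":30,"dx":53,"dy":-6.5,"dz":10,"wx":0,"wy":0,"wz":0.9},
    {"gripper":30,"dx":0,"dy":0,"dz":0,"wx":0,"wy":0,"wz":0},
    {"gripper":30,"dx":0,"dy":0,"dz":0,"wx":0,"wy":0,"wz":0},
  ],
)

```text
time_s: 25.72
tool_pos: [0.5645, 0.3156, 0.1638]
tcp_rot: [-0.001, 0.739, 0.674, -0.002]
wrist_force: [-0.2, -0.5, -1.5]
finger_gap: 0.0483
grip_force: 62.1
```

Run:
```python
from n import *
from plan import *
for n in ('top','scene'):
    im,d,p,s=shot(n,n+'6'); C[n]=(im,d,p,cloud(d,p)); print(tray(n,C))
p,R,s=cur(); print(p,s['finger_gap'],s['grip_force'])
rows([((.5677,.3165,.0505),Rt(84.5),3)],dec=1)
```

```text
((0.5044900178909302, 0.2654862701892853), (0.19810983538627625, 0.24312090873718262), 81.71511840820312)
((0.5068304538726807, 0.2732185423374176), (0.21308113634586334, 0.24752160906791687), 81.276123046875)
[0.5652 0.3148 0.1645] 0.048527794186180986 62.121652364730835
{"dx": 0.6, "dy": 0.9, "dz": 38.0, "wx": -0.1}
{"dx": 0.7, "dy": 0.8, "dz": 38.0}
{"dx": 0.6, "dy": 0.9, "dz": 38.0, "wx": -0.1, "wz": 0.1}
-- [0.5677 0.3165 0.0505]
```

View pics/scene6.png

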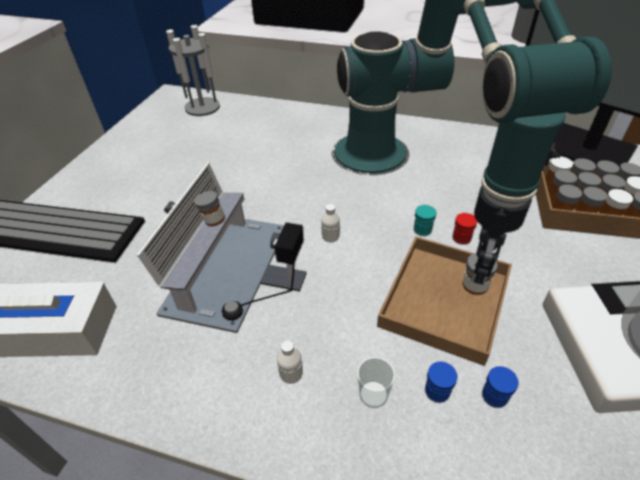

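The scene shows the tray unmoved, the held jar above it at (478,275), the other jar on the shelf at (208,208) and the backdrop still up. Lowering.

Emit:
carry_out(
  steps=[
    {"gripper":30,"dx":1,"dy":2,"dz":50,"wx":0,"wy":0,"wz":0},
    {"gripper":30,"dx":0,"dy":0,"dz":45,"wx":0,"wy":0,"wz":0},
    {"gripper":30,"dx":0,"dy":0,"dz":20,"wx":0,"wy":0,"wz":0},
    {"gripper":30,"dx":0,"dy":0,"dz":3,"wx":0,"wy":0,"wz":0},
    {"gripper":30,"dx":0,"dy":0,"dz":0,"wx":0,"wy":0,"wz":0},
  ],
)

```text
time_s: 26.45
tool_pos: [0.5682, 0.3173, 0.0482]
tcp_rot: [-0.001, 0.74, 0.673, 0.001]
wrist_force: [-0.3, 0.0, 0.2]
finger_gap: 0.048
grip_force: 62.1
```

Emit:
carry_out(
  steps=[
    {"gripper":30,"dx":0,"dy":0,"dz":2,"wx":0,"wy":0,"wz":0},
    {"gripper":30,"dx":0,"dy":0,"dz":0,"wx":0,"wy":0,"wz":0},
  ],
)

```text
time_s: 26.7
tool_pos: [0.5676, 0.3175, 0.0458]
tcp_rot: [-0.001, 0.739, 0.673, 0.0]
wrist_force: [-0.1, 0.6, -1.5]
finger_gap: 0.0482
grip_force: 62.1
```

Emit:
carry_out(
  steps=[
    {"gripper":30,"dx":0,"dy":0,"dz":1.5,"wx":0,"wy":0,"wz":0},
    {"gripper":30,"dx":0,"dy":0,"dz":0,"wx":0,"wy":0,"wz":0},
  ],
)

```text
time_s: 26.95
tool_pos: [0.5667, 0.3171, 0.043]
tcp_rot: [-0.001, 0.739, 0.673, -0.001]
wrist_force: [-0.6, 0.1, -1.2]
finger_gap: 0.0481
grip_force: 62.1
```

Emit:
carry_out(
  steps=[
    {"gripper":30,"dx":0,"dy":0,"dz":1.5,"wx":0,"wy":0,"wz":0},
    {"gripper":30,"dx":0,"dy":0,"dz":0,"wx":0,"wy":0,"wz":0},
  ],
)

```text
time_s: 27.2
tool_pos: [0.5669, 0.3174, 0.0422]
tcp_rot: [-0.002, 0.739, 0.673, -0.001]
wrist_force: [-1.5, 0.2, 5.0]
finger_gap: 0.0479
grip_force: 62.7
```

Emit:
carry_out(
  steps=[
    {"gripper":30,"dx":0,"dy":0,"dz":1,"wx":0,"wy":0,"wz":0},
    {"gripper":30,"dx":0,"dy":0,"dz":0,"wx":0,"wy":0,"wz":0},
  ],
)

```text
time_s: 27.45
tool_pos: [0.5669, 0.3175, 0.0421]
tcp_rot: [-0.002, 0.739, 0.673, -0.0]
wrist_force: [-3.1, -0.2, 9.6]
finger_gap: 0.0482
grip_force: 63.1
```

Contact. Releasing and returning to the shelf for the other jar.

Emit:
carry_out(
  steps=[
    {"gripper":30,"dx":0,"dy":0,"dz":-1.5,"wx":0,"wy":0,"wz":0},
    {"gripper":75,"dx":0,"dy":0,"dz":0,"wx":0,"wy":0,"wz":0},
    {"gripper":75,"dx":0,"dy":0,"dz":0,"wx":0,"wy":0,"wz":0},
    {"gripper":75,"dx":0,"dy":0,"dz":-40,"wx":0,"wy":0,"wz":0},
    {"gripper":75,"dx":0,"dy":0,"dz":-60,"wx":0,"wy":0,"wz":0},
  ],
)

```text
time_s: 28.08
tool_pos: [0.565, 0.3158, 0.1395]
tcp_rot: [-0.002, 0.739, 0.673, -0.004]
wrist_force: [0.2, 0.2, 0.3]
finger_gap: 0.0752
grip_force: 0.0
```

Run:
```python
from n import *
from plan import *
for n in ('top','scene'):
    im,d,p,s=shot(n,n+'7'); C[n]=(im,d,p,cloud(d,p)); print([o[:2] for o in capcentres(n,C)])
p,R,s=cur(); print(p)
rows([((.53,.05,.215),Rt(89)),(shelf(-.0487,.0007,.115),RTS)],dec=1)
```

```text
[(array([0.5661, 0.3156, 0.0252]), array([0.5658, 0.3144, 0.0673]))]
[(array([0.5661, 0.3142, 0.0258]), array([0.5695, 0.3145, 0.0675]))]
[0.5721 0.3195 0.1504]
{"dx": -54.3, "dy": -3.2, "dz": -13.4, "wx": 0.1, "wy": -0.1, "wz": -0.9}
{"dx": -54.3, "dy": -4.1, "dz": -13.3, "wx": 0.1, "wy": -0.1, "wz": -0.8}
{"dx": -54.3, "dy": -4.9, "dz": -13.2, "wx": 0.1, "wy": -0.1, "wz": -0.9}
{"dx": -54.2, "dy": -5.8, "dz": -13.1, "wx": 0.1, "wy": -0.1, "wz": -0.9}
{"dx": -54.1, "dy": -6.6, "dz": -13.0, "wx": 0.1, "wy": -0.1, "wz": -0.9}
-- [0.53  0.05  0.215]
{"dx": -51.6, "dy": -3.8, "dz": 0.4, "wx": 0.1, "wy": 1.7, "wz": -0.5}
{"dx": -51.5, "dy": -4.2, "dz": -1.2, "wy": 1.6, "wz": -0.6}
{"dx": -51.5, "dy": -4.7, "dz": -2.5, "wy": 1.7, "wz": -0.5}
{"dx": -51.3, "dy": -5.2, "dz": -4.1, "wx": 0.1, "wy": 1.7, "wz": -0.5}
{"dx": -51.1, "dy": -5.7, "dz": -5.7, "wy": 1.7, "wz": -0.5}
{"dx": -50.8, "dy": -6.0, "dz": -7.1, "wx": 0.1, "wy": 1.6, "wz": -0.6}
-- [ 0.5023 -0.2591  0.2129]
```

Emit:
carry_out(
  steps=[
    {"gripper":75,"dx":-54.5,"dy":-3,"dz":-13.5,"wx":0.1,"wy":-0.1,"wz":-0.9},
    {"gripper":75,"dx":-54.5,"dy":-4,"dz":-13.5,"wx":0.1,"wy":-0.1,"wz":-0.9},
    {"gripper":75,"dx":-54.5,"dy":-5,"dz":-13,"wx":0.1,"wy":-0.1,"wz":-0.9},
    {"gripper":75,"dx":-54,"dy":-6,"dz":-13,"wx":0.1,"wy":-0.1,"wz":-0.9},
    {"gripper":75,"dx":-54,"dy":-6.5,"dz":-13,"wx":0.1,"wy":-0.1,"wz":-0.9},
  ],
)

```text
time_s: 28.8
tool_pos: [0.5256, 0.0459, 0.2088]
tcp_rot: [-0.002, 0.712, 0.702, -0.007]
wrist_force: [0.7, -0.0, 0.2]
finger_gap: 0.075
grip_force: 0.0
```

Emit:
carry_out(
  steps=[
    {"gripper":75,"dx":-51.5,"dy":-4,"dz":0.5,"wx":0,"wy":1.7,"wz":-0.5},
    {"gripper":75,"dx":-51.5,"dy":-4,"dz":-1,"wx":0,"wy":1.7,"wz":-0.5},
    {"gripper":75,"dx":-51.5,"dy":-4.5,"dz":-2.5,"wx":0,"wy":1.7,"wz":-0.5},
    {"gripper":75,"dx":-51.5,"dy":-5,"dz":-4,"wx":0,"wy":1.7,"wz":-0.5},
    {"gripper":75,"dx":-51,"dy":-5.5,"dz":-5.5,"wx":0,"wy":1.7,"wz":-0.5},
  ],
)

```text
time_s: 29.42
tool_pos: [0.5034, -0.2118, 0.2078]
tcp_rot: [-0.054, 0.695, 0.715, 0.047]
wrist_force: [1.0, -0.6, 0.1]
finger_gap: 0.0753
grip_force: 0.0
```

Emit:
carry_out(
  steps=[
    {"gripper":75,"dx":-51,"dy":-6,"dz":-7,"wx":0,"wy":1.6,"wz":-0.5},
    {"gripper":75,"dx":0,"dy":0,"dz":0,"wx":0,"wy":0,"wz":0},
    {"gripper":75,"dx":0,"dy":0,"dz":0,"wx":0,"wy":0,"wz":0},
  ],
)

```text
time_s: 29.8
tool_pos: [0.4989, -0.2615, 0.2072]
tcp_rot: [-0.064, 0.692, 0.717, 0.056]
wrist_force: [-0.1, 1.1, -0.3]
finger_gap: 0.0749
grip_force: 0.0
```

Run:
```python
from wc import *
caps('w10')
rows([(shelf(-.0487,.0007,.035),RTS,3)],dec=1)
```

```text
cap [-0.0488 -0.0007] [-0.0489  0.0004  0.0618] 6218
shelf pos [-52.0215  -1.8135 109.8507] [ 0.4728 -0.2297  0.1521]
{"dx": 0.9, "dy": 1.3, "dz": 24.9, "wx": -0.2, "wy": 0.1, "wz": -0.1}
{"dx": 0.9, "dy": 1.2, "dz": 25.0, "wx": -0.1, "wy": 0.1}
{"dx": 0.9, "dy": 1.2, "dz": 24.9, "wx": -0.2, "wz": -0.1}
-- [ 0.5017 -0.2452  0.1341]
```

Emit:
carry_out(
  steps=[
    {"gripper":75,"dx":1,"dy":1.2,"dz":25,"wx":-0.4,"wy":0.2,"wz":-0.1},
    {"gripper":75,"dx":0.7,"dy":1.2,"dz":25,"wx":0,"wy":0,"wz":0},
    {"gripper":75,"dx":0.5,"dy":1,"dz":24,"wx":0,"wy":0,"wz":0},
    {"gripper":75,"dx":0,"dy":0,"dz":0,"wx":0,"wy":0,"wz":0},
    {"gripper":30,"dx":0,"dy":0,"dz":0,"wx":0,"wy":0,"wz":0},
  ],
  squeeze=60,
)

```text
time_s: 30.48
tool_pos: [0.5025, -0.2461, 0.1363]
tcp_rot: [-0.062, 0.691, 0.718, 0.06]
wrist_force: [0.1, -0.1, 0.6]
finger_gap: 0.0586
grip_force: 0.0
```

Emit:
carry_out(
  steps=[
    {"gripper":30,"dx":0,"dy":0,"dz":0,"wx":0,"wy":0,"wz":0},
    {"gripper":30,"dx":0,"dy":0,"dz":0,"wx":0,"wy":0,"wz":0},
    {"gripper":30,"dx":0,"dy":0,"dz":0,"wx":0,"wy":0,"wz":0},
  ],
)

```text
time_s: 30.85
tool_pos: [0.503, -0.2474, 0.137]
tcp_rot: [-0.061, 0.691, 0.717, 0.06]
wrist_force: [-0.3, 0.8, 6.0]
finger_gap: 0.0478
grip_force: 62.3
```

Run:
```python
from plan import *
p,R,s=cur(); q=RS.inv().apply(p-SC); print(p,q,s['finger_gap'],s['grip_force'],s['wrist_force'])
tgt=np.array([.459,.3265]); h=q[2]
rows([(p+R.apply([0,0,-.085]),R),((.48,.05,.215),Rt(89)),((*tgt,.165),Rt(84.5))],dec=1)
```

```text
[ 0.50295962 -0.24743442  0.13704088] [-0.04756478 -0.00102676  0.03830105] 0.04782675872190507 62.2636878490448 [-0.32903233  0.79648924  5.98266524]
{"dz": -42.5}
{"dz": -42.5}
-- [ 0.5033 -0.262   0.2208]
{"dx": 51.2, "dy": -2.0, "dz": 9.9, "wy": -1.6, "wz": 0.5}
{"dx": 51.4, "dy": -2.4, "dz": 8.4, "wy": -1.7, "wz": 0.5}
{"dx": 51.6, "dy": -2.8, "dz": 6.9, "wx": -0.1, "wy": -1.6, "wz": 0.6}
{"dx": 51.7, "dy": -3.4, "dz": 5.4, "wy": -1.7, "wz": 0.5}
{"dx": 51.9, "dy": -3.9, "dz": 3.9, "wy": -1.6, "wz": 0.5}
{"dx": 51.9, "dy": -4.3, "dz": 2.5, "wy": -1.6, "wz": 0.5}
-- [0.48  0.05  0.215]
{"dx": 55.2, "dy": -5.1, "dz": 10.0, "wz": 0.9}
{"dx": 55.1, "dy": -6.0, "dz": 10.1, "wz": 0.9}
{"dx": 55.1, "dy": -6.9, "dz": 10.0, "wz": 0.9}
{"dx": 54.9, "dy": -7.7, "dz": 10.0, "wz": 0.9}
{"dx": 54.8, "dy": -8.6, "dz": 10.1, "wx": -0.1, "wz": 0.9}
-- [0.459  0.3265 0.165 ]
```

Emit:
carry_out(
  steps=[
    {"gripper":30,"dx":0,"dy":0,"dz":-42.5,"wx":0,"wy":0,"wz":0},
    {"gripper":30,"dx":0,"dy":0,"dz":-42.5,"wx":0,"wy":0,"wz":0},
    {"gripper":30,"dx":51,"dy":-2,"dz":10,"wx":0,"wy":-1.6,"wz":0.5},
    {"gripper":30,"dx":51.5,"dy":-2.5,"dz":8.5,"wx":0,"wy":-1.7,"wz":0.5},
    {"gripper":30,"dx":51.5,"dy":-3,"dz":7,"wx":0,"wy":-1.6,"wz":0.5},
  ],
)

```text
time_s: 31.48
tool_pos: [0.4897, -0.1044, 0.2157]
tcp_rot: [-0.032, 0.703, 0.71, 0.029]
wrist_force: [0.9, 1.2, -1.0]
finger_gap: 0.0485
grip_force: 62.3
```

Emit:
carry_out(
  steps=[
    {"gripper":30,"dx":51.5,"dy":-3.5,"dz":5.5,"wx":0,"wy":-1.7,"wz":0.5},
    {"gripper":30,"dx":52,"dy":-4,"dz":4,"wx":0,"wy":-1.6,"wz":0.5},
    {"gripper":30,"dx":52,"dy":-4.5,"dz":2.5,"wx":0,"wy":-1.6,"wz":0.5},
    {"gripper":30,"dx":55,"dy":-5,"dz":10,"wx":0,"wy":0,"wz":0.9},
    {"gripper":30,"dx":55,"dy":-6,"dz":10,"wx":0,"wy":0,"wz":0.9},
  ],
)

```text
time_s: 32.1
tool_pos: [0.4687, 0.1623, 0.1931]
tcp_rot: [-0.002, 0.723, 0.69, -0.001]
wrist_force: [-0.5, 0.2, -0.5]
finger_gap: 0.0478
grip_force: 62.3
```

Emit:
carry_out(
  steps=[
    {"gripper":30,"dx":55,"dy":-7,"dz":10,"wx":0,"wy":0,"wz":0.9},
    {"gripper":30,"dx":55,"dy":-7.5,"dz":10,"wx":0,"wy":0,"wz":0.9},
    {"gripper":30,"dx":55,"dy":-8.5,"dz":10,"wx":0,"wy":0,"wz":0.9},
    {"gripper":30,"dx":0,"dy":0,"dz":0,"wx":0,"wy":0,"wz":0},
    {"gripper":30,"dx":0,"dy":0,"dz":0,"wx":0,"wy":0,"wz":0},
  ],
)

```text
time_s: 32.72
tool_pos: [0.4559, 0.3263, 0.1632]
tcp_rot: [-0.002, 0.739, 0.674, -0.002]
wrist_force: [-0.7, -0.9, -0.6]
finger_gap: 0.0482
grip_force: 62.3
```

Run:
```python
from n import *
from plan import *
for n in ('top','scene'):
    im,d,p,s=shot(n,n+'8'); C[n]=(im,d,p,cloud(d,p)); print(tray(n,C),[o[0] for o in capcentres(n,C)])
p,R,s=cur(); print(p,s['finger_gap'],s['grip_force'],R.as_matrix()[:,2])
rows([((.459,.3265,.0513),Rt(84.5),3)],dec=1)
```

```text
((0.505596399307251, 0.2742754817008972), (0.2155762016773224, 0.24280326068401337), 81.47249603271484) [array([0.5663, 0.3157, 0.0253])]
((0.5063811540603638, 0.2731432020664215), (0.21308812499046326, 0.2480141669511795), 81.47643280029297) [array([0.5667, 0.3144, 0.0255])]
[0.4565 0.3256 0.1638] 0.04823722170998914 62.27343678474426 [-0.0055  0.0013 -1.    ]
{"dx": 0.3, "dy": 1.0, "dz": 37.5, "wx": -0.1}
{"dx": 0.4, "dy": 1.0, "dz": 37.5, "wx": -0.1, "wz": 0.1}
{"dx": 0.3, "dy": 0.8, "dz": 37.5, "wx": -0.1}
-- [0.459  0.3265 0.0513]
```

Emit:
carry_out(
  steps=[
    {"gripper":30,"dx":0.7,"dy":2,"dz":50,"wx":-0.3,"wy":0,"wz":0},
    {"gripper":30,"dx":0,"dy":0,"dz":45,"wx":0,"wy":0,"wz":0},
    {"gripper":30,"dx":0,"dy":0,"dz":19,"wx":0,"wy":0,"wz":0},
    {"gripper":30,"dx":0,"dy":0,"dz":4,"wx":0,"wy":0,"wz":0},
    {"gripper":30,"dx":0,"dy":0,"dz":0,"wx":0,"wy":0,"wz":0},
  ],
)

```text
time_s: 33.45
tool_pos: [0.4595, 0.3279, 0.0473]
tcp_rot: [-0.0, 0.739, 0.673, 0.002]
wrist_force: [1.7, -0.1, -1.5]
finger_gap: 0.0481
grip_force: 62.3
```

Emit:
carry_out(
  steps=[
    {"gripper":30,"dx":0,"dy":0,"dz":2,"wx":0,"wy":0,"wz":0},
    {"gripper":30,"dx":0,"dy":0,"dz":0,"wx":0,"wy":0,"wz":0},
  ],
)

```text
time_s: 33.7
tool_pos: [0.459, 0.3281, 0.045]
tcp_rot: [-0.0, 0.739, 0.673, 0.002]
wrist_force: [0.3, 0.5, -0.6]
finger_gap: 0.0483
grip_force: 62.3
```

Emit:
carry_out(
  steps=[
    {"gripper":30,"dx":0,"dy":0,"dz":1,"wx":0,"wy":0,"wz":0},
    {"gripper":30,"dx":0,"dy":0,"dz":0,"wx":0,"wy":0,"wz":0},
  ],
)

```text
time_s: 33.95
tool_pos: [0.4582, 0.3277, 0.043]
tcp_rot: [-0.001, 0.739, 0.673, 0.001]
wrist_force: [0.5, 0.8, -0.9]
finger_gap: 0.0479
grip_force: 62.3
```

Emit:
carry_out(
  steps=[
    {"gripper":30,"dx":0,"dy":0,"dz":1,"wx":0,"wy":0,"wz":0},
    {"gripper":30,"dx":0,"dy":0,"dz":0,"wx":0,"wy":0,"wz":0},
  ],
)

```text
time_s: 34.2
tool_pos: [0.4583, 0.328, 0.0429]
tcp_rot: [-0.001, 0.739, 0.673, 0.001]
wrist_force: [-2.8, -0.7, 5.6]
finger_gap: 0.048
grip_force: 63.1
```

Contact. Releasing and rising, then planning the way back to the knob.

Emit:
carry_out(
  steps=[
    {"gripper":30,"dx":0,"dy":0,"dz":0,"wx":0,"wy":0,"wz":0},
    {"gripper":75,"dx":0,"dy":0,"dz":0,"wx":0,"wy":0,"wz":0},
    {"gripper":75,"dx":0,"dy":0,"dz":0,"wx":0,"wy":0,"wz":0},
    {"gripper":75,"dx":0,"dy":0,"dz":-40,"wx":0,"wy":0,"wz":0},
    {"gripper":75,"dx":0,"dy":0,"dz":-60,"wx":0,"wy":0,"wz":0},
  ],
)

```text
time_s: 34.83
tool_pos: [0.4563, 0.3261, 0.1401]
tcp_rot: [-0.001, 0.739, 0.673, -0.003]
wrist_force: [0.8, 0.7, -0.5]
finger_gap: 0.0747
grip_force: 0.0
```

Run:
```python
from n import *
from plan import *
for n in ('top','scene'):
    im,d,p,s=shot(n,n+'9'); C[n]=(im,d,p,cloud(d,p)); print([o[0] for o in capcentres(n,C)])
p,R,s=cur(); print(p)
rows([((.5505,-.24,.27),Rt(92.2)),((.5505,-.318,.24),Rt(92.2))],dec=1)
```

```text
[array([0.5658, 0.3155, 0.0254]), array([0.4576, 0.3257, 0.0251])]
[array([0.457 , 0.326 , 0.0274]), array([0.5671, 0.3155, 0.026 ])]
[0.4629 0.3304 0.1495]
{"dx": -55.9, "dy": 14.2, "dz": -12.5, "wx": 0.1, "wy": -0.1, "wz": -0.8}
{"dx": -56.0, "dy": 13.3, "dz": -12.3, "wz": -0.7}
{"dx": -56.3, "dy": 12.7, "dz": -12.4, "wx": 0.1, "wy": -0.1, "wz": -0.8}
{"dx": -56.4, "dy": 11.8, "dz": -12.3, "wx": 0.1, "wz": -0.7}
{"dx": -56.6, "dy": 11.2, "dz": -12.3, "wy": -0.1, "wz": -0.8}
{"dx": -56.7, "dy": 10.4, "dz": -12.3, "wx": 0.1, "wz": -0.7}
{"dx": -56.8, "dy": 9.6, "dz": -12.2, "wy": -0.1, "wz": -0.8}
{"dx": -57.1, "dy": 8.9, "dz": -12.1, "wx": 0.1, "wz": -0.7}
{"dx": -57.1, "dy": 8.1, "dz": -12.2, "wx": 0.1, "wy": -0.1, "wz": -0.8}
{"dx": -57.2, "dy": 7.3, "dz": -12.1, "wz": -0.7}
-- [ 0.5505 -0.24    0.27  ]
{"dx": -39.0, "dy": -1.5, "dz": 15.0}
{"dx": -39.0, "dy": -1.5, "dz": 15.0}
-- [ 0.5505 -0.318   0.24  ]
```

Emit:
carry_out(
  steps=[
    {"gripper":75,"dx":-56,"dy":14,"dz":-12.5,"wx":0.1,"wy":-0.1,"wz":-0.8},
    {"gripper":75,"dx":-56,"dy":13.5,"dz":-12.5,"wx":0,"wy":0,"wz":-0.8},
    {"gripper":75,"dx":-56.5,"dy":12.5,"dz":-12.5,"wx":0.1,"wy":-0.1,"wz":-0.8},
    {"gripper":75,"dx":-56.5,"dy":12,"dz":-12,"wx":0.1,"wy":0,"wz":-0.7},
    {"gripper":75,"dx":-56.5,"dy":11,"dz":-12,"wx":0,"wy":0,"wz":-0.7},
  ],
)

```text
time_s: 35.55
tool_pos: [0.5028, 0.0405, 0.2035]
tcp_rot: [-0.001, 0.716, 0.698, -0.002]
wrist_force: [0.1, 0.7, 0.2]
finger_gap: 0.075
grip_force: 0.0
```

Emit:
carry_out(
  steps=[
    {"gripper":75,"dx":-56.5,"dy":10.5,"dz":-12,"wx":0.1,"wy":-0.1,"wz":-0.7},
    {"gripper":75,"dx":-57,"dy":9.5,"dz":-12,"wx":0,"wy":0,"wz":-0.8},
    {"gripper":75,"dx":-57,"dy":9,"dz":-12,"wx":0.1,"wy":0,"wz":-0.7},
    {"gripper":60,"dx":-57,"dy":8,"dz":-12,"wx":0,"wy":-0.1,"wz":-0.8},
    {"gripper":60,"dx":-57,"dy":7.5,"dz":-12,"wx":0,"wy":0,"wz":-0.7},
  ],
)

```text
time_s: 36.17
tool_pos: [0.5474, -0.244, 0.2638]
tcp_rot: [-0.002, 0.694, 0.72, -0.005]
wrist_force: [0.8, -0.6, -0.1]
finger_gap: 0.0595
grip_force: 0.0
```

Emit:
carry_out(
  steps=[
    {"gripper":60,"dx":-55,"dy":0,"dz":0,"wx":0,"wy":0,"wz":0},
    {"gripper":60,"dx":-55,"dy":0,"dz":0,"wx":0,"wy":0,"wz":0},
    {"gripper":60,"dx":0,"dy":0,"dz":0,"wx":0,"wy":0,"wz":0},
  ],
)

```text
time_s: 36.55
tool_pos: [0.5509, -0.3558, 0.2632]
tcp_rot: [-0.002, 0.695, 0.719, -0.006]
wrist_force: [0.3, 2.3, -0.4]
finger_gap: 0.0596
grip_force: 0.0
```

Run:
```python
from m import *
from plan import *
shot('wrist','w11'); im,d,P=wcloud('w11'); S=RS.inv().apply((P-SC).reshape(-1,3)).reshape(P.shape)
k=(abs(S[...,0])<.03)&(S[...,1]<-.042)&(S[...,1]>-.08)&(S[...,2]>.055)&(S[...,2]<.1)&(im.max(2)<110); k[300:]&=True
for q,a,c in comps(k,80): print(a,c,'world',P[q].mean(0),P[q].min(0),P[q].max(0),'shelf',S[q].mean(0),S[q].min(0),S[q].max(0))
p,R,s=cur(); print(p);
```

```text
740 [323.0324 164.0324] world [ 0.5521 -0.3061  0.1688] [ 0.5405 -0.3129  0.1628] [ 0.5634 -0.2988  0.1716] shelf [-0.0007 -0.0551  0.0801] [-0.0123 -0.062   0.073 ] [ 0.0107 -0.0489  0.0833]
[ 0.551  -0.3536  0.2632]
```

View pics/w11.png

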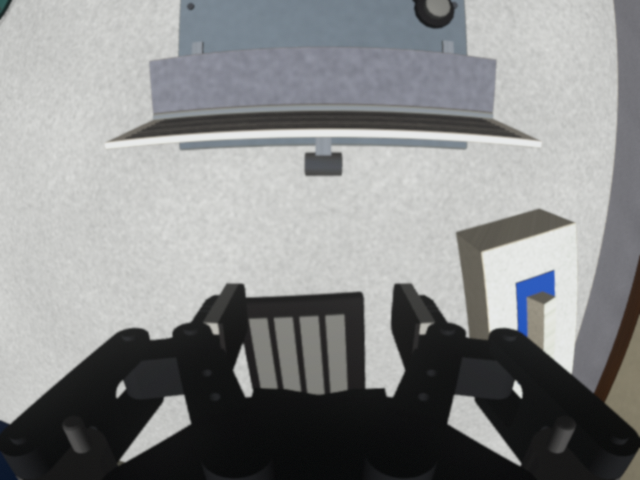

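The wrist view shows the knob at (323,164) behind the raised panel, with the shelf empty. Its centre is about (0.552, −0.306, 0.163). Gripping it.

Emit:
carry_out(
  steps=[
    {"gripper":60,"dx":46,"dy":3,"dz":0,"wx":0,"wy":0,"wz":0},
    {"gripper":60,"dx":0,"dy":0,"dz":0,"wx":0,"wy":0,"wz":0},
    {"gripper":60,"dx":0,"dy":0,"dz":40,"wx":0,"wy":0,"wz":0},
    {"gripper":60,"dx":0,"dy":0,"dz":35,"wx":0,"wy":0,"wz":0},
    {"gripper":60,"dx":0,"dy":0,"dz":0,"wx":0,"wy":0,"wz":0},
  ],
)

```text
time_s: 37.22
tool_pos: [0.5498, -0.3041, 0.1854]
tcp_rot: [-0.005, 0.693, 0.721, -0.006]
wrist_force: [-0.4, 0.1, 0.2]
finger_gap: 0.0599
grip_force: 0.0
```

Run:
```python
from plan import *
p,R,s=cur(); print(p,s['wrist_force'])
rows([((.552,-.307,.153),Rt(92.2),2)],dec=1)
h=np.array([-.0916,.0953])
def kn(a):
    a=np.deg2rad(a); c,s_=np.cos(a),np.sin(a); return h+.075*np.array([c,s_])+.027*np.array([-s_,c])
A=np.linspace(100,10,11); K=[kn(a)*1000 for a in A]
print(K[0],[np.round(K[i+1]-K[i],1) for i in range(10)])
```

```text
[ 0.54983824 -0.30411505  0.18543235] [-0.44024189  0.08405949  0.17058435]
{"dx": -1.5, "dy": 1.3, "dz": 16.2, "wx": -0.4}
{"dx": -1.4, "dy": 1.1, "dz": 16.2, "wx": -0.5}
-- [ 0.552 -0.307  0.153]
[-131.21342266  164.47208068] [array([11.3,  5.3]), array([12. ,  3.5]), array([12.4,  1.6]), array([12.5, -0.4]), array([12.3, -2.3]), array([11.8, -4.2]), array([11., -6.]), array([ 9.9, -7.6]), array([ 8.6, -9.1]), array([  7. , -10.3])]
```

Emit:
carry_out(
  steps=[
    {"gripper":60,"dx":-3,"dy":2.5,"dz":16,"wx":-0.9,"wy":0,"wz":0},
    {"gripper":60,"dx":0,"dy":0,"dz":16,"wx":0,"wy":0,"wz":0},
    {"gripper":10,"dx":0,"dy":0,"dz":0,"wx":0,"wy":0,"wz":0},
    {"gripper":10,"dx":0,"dy":0,"dz":0,"wx":0,"wy":0,"wz":0},
    {"gripper":10,"dx":0,"dy":0,"dz":0,"wx":0,"wy":0,"wz":0},
  ],
  squeeze=50,
)

```text
time_s: 37.85
tool_pos: [0.5513, -0.3099, 0.1578]
tcp_rot: [0.001, 0.693, 0.721, -0.002]
wrist_force: [-12.2, -2.2, 4.0]
finger_gap: 0.0224
grip_force: 50.0
```

Emit:
carry_out(
  steps=[
    {"gripper":10,"dx":11.3,"dy":0,"dz":-5.3,"wx":0,"wy":0,"wz":0},
    {"gripper":10,"dx":12,"dy":0,"dz":-3.5,"wx":0,"wy":0,"wz":0},
    {"gripper":10,"dx":12.4,"dy":0,"dz":-1.6,"wx":0,"wy":0,"wz":0},
    {"gripper":10,"dx":12.5,"dy":0,"dz":0.4,"wx":0,"wy":0,"wz":0},
    {"gripper":10,"dx":12.3,"dy":0,"dz":2.3,"wx":0,"wy":0,"wz":0},
  ],
)

```text
time_s: 38.48
tool_pos: [0.5492, -0.2523, 0.168]
tcp_rot: [0.004, 0.693, 0.721, -0.004]
wrist_force: [-16.3, -6.0, 15.7]
finger_gap: 0.0221
grip_force: 50.3
```

Emit:
carry_out(
  steps=[
    {"gripper":10,"dx":11.8,"dy":0,"dz":4.2,"wx":0,"wy":0,"wz":0},
    {"gripper":10,"dx":11,"dy":0,"dz":6,"wx":0,"wy":0,"wz":0},
    {"gripper":10,"dx":9.9,"dy":0,"dz":7.6,"wx":0,"wy":0,"wz":0},
    {"gripper":10,"dx":0,"dy":0,"dz":0,"wx":0,"wy":0,"wz":0},
  ],
)

```text
time_s: 38.98
tool_pos: [0.5477, -0.216, 0.1496]
tcp_rot: [0.002, 0.693, 0.721, -0.002]
wrist_force: [-16.6, 3.2, 17.0]
finger_gap: 0.0225
grip_force: 68.6
```

Emit:
carry_out(
  steps=[
    {"gripper":10,"dx":4.3,"dy":0,"dz":4.5,"wx":0,"wy":0,"wz":0},
    {"gripper":10,"dx":4,"dy":0,"dz":4.7,"wx":0,"wy":0,"wz":0},
    {"gripper":10,"dx":0,"dy":0,"dz":0,"wx":0,"wy":0,"wz":0},
  ],
)

```text
time_s: 39.35
tool_pos: [0.5474, -0.2072, 0.1402]
tcp_rot: [0.001, 0.693, 0.721, -0.002]
wrist_force: [-17.2, 6.0, 18.1]
finger_gap: 0.0225
grip_force: 73.5
```

Run:
```python
from panel import *
from plan import cur
im,d,p,s=shot('scene','s12'); P=cloud(d,p); th=np.deg2rad(2.2); Q=P-np.array([.5477,-.173,0])
S=np.stack([Q[...,0]*np.cos(th)+Q[...,1]*np.sin(th),-Q[...,0]*np.sin(th)+Q[...,1]*np.cos(th),Q[...,2]],-1)
m=(abs(S[...,0])<.14)&(abs(S[...,0])>.04)&(S[...,1]>-.095)&(S[...,1]<0)&(S[...,2]>.09)&(S[...,2]<.16)&(im.min(2)>150)
X=S[m]; A=np.c_[X[:,1]+.0916,np.ones(len(X))]; co=np.linalg.lstsq(A,X[:,2],rcond=None)[0]; print(m.sum(),'panel slope',np.degrees(np.arctan(co[0])),co[1],np.std(X[:,2]-A@co))
p,R,s=cur(); print(p,s['wrist_force'],s['finger_gap'])
```

```text
1239 panel slope 29.287172856375605 0.10548014379437261 0.0008816375694284034
[ 0.5474 -0.2072  0.1402] [-17.4303   4.8077  17.7246] 0.02253330091815697
```

The panel is at 29° and the fingertips are bearing on it. I'll release and press it down from above with closed fingers on the barrel.

Emit:
carry_out(
  steps=[
    {"gripper":60,"dx":0,"dy":0,"dz":0,"wx":0,"wy":0,"wz":0},
    {"gripper":60,"dx":0,"dy":0,"dz":0,"wx":0,"wy":0,"wz":0},
    {"gripper":60,"dx":0,"dy":0,"dz":-50,"wx":0,"wy":0,"wz":0},
    {"gripper":0,"dx":4,"dy":0,"dz":0,"wx":0,"wy":0,"wz":0},
    {"gripper":0,"dx":0,"dy":0,"dz":0,"wx":0,"wy":0,"wz":0},
  ],
)

```text
time_s: 40.02
tool_pos: [0.5509, -0.2036, 0.1877]
tcp_rot: [0.004, 0.693, 0.72, 0.001]
wrist_force: [-0.9, -0.3, -0.8]
finger_gap: 0.0241
grip_force: 0.0
```

Emit:
carry_out(
  steps=[
    {"gripper":0,"dx":0,"dy":0,"dz":0,"wx":0,"wy":0,"wz":0},
    {"gripper":0,"dx":0,"dy":0,"dz":0,"wx":0,"wy":0,"wz":0},
  ],
)

```text
time_s: 40.28
tool_pos: [0.5499, -0.2035, 0.186]
tcp_rot: [0.003, 0.694, 0.72, 0.0]
wrist_force: [-0.1, -0.2, 0.4]
finger_gap: -0.0
grip_force: 0.0
```

```bash
cat > pd.py <<'E'
from panel import *
from plan import cur
def down(tag):
    im,d,p,s=shot('scene',tag); P=cloud(d,p); th=np.deg2rad(2.2); Q=P-np.array([.5477,-.173,0])
    S=np.stack([Q[...,0]*np.cos(th)+Q[...,1]*np.sin(th),-Q[...,0]*np.sin(th)+Q[...,1]*np.cos(th),Q[...,2]],-1)
    m=(abs(S[...,0])<.14)&(abs(S[...,0])>.04)&(S[...,1]>-.095)&(S[...,1]<.0)&(S[...,2]>.09)&(S[...,2]<.16)&(im.min(2)>150)
    X=S[m]; A=np.c_[X[:,1]+.0916,np.ones(len(X))]; co=np.linalg.lstsq(A,X[:,2],rcond=None)[0]; print(m.sum(),'panel slope',np.degrees(np.arctan(co[0])),co[1],np.std(X[:,2]-A@co))
    k=(abs(S[...,0])<.02)&(im.max(2)<100)&(S[...,1]>-.07)&(S[...,1]<.0)&(S[...,2]>.13)&(S[...,2]<.175); print('knob',k.sum(),P[k].mean(0) if k.any() else '')
    p,R,s=cur(); print(p,s['wrist_force'],s['finger_gap'])
E
python3 -c "
from pd import *
down('s13')"
```

```text
1393 panel slope 29.08326913893181 0.10552097276525846 0.0008562650846796245
knob 80 [ 0.552  -0.2095  0.1589]
[ 0.55   -0.2036  0.1862] [-0.398   0.0949 -0.8154] 0.00021662758323265333
```

Emit:
carry_out(
  steps=[
    {"gripper":0,"dx":0,"dy":0,"dz":20,"wx":0,"wy":0,"wz":0},
    {"gripper":0,"dx":1,"dy":0,"dz":6,"wx":0,"wy":0,"wz":0},
    {"gripper":0,"dx":1,"dy":0,"dz":6,"wx":0,"wy":0,"wz":0},
    {"gripper":0,"dx":1,"dy":0,"dz":5,"wx":0,"wy":0,"wz":0},
    {"gripper":0,"dx":0,"dy":0,"dz":0,"wx":0,"wy":0,"wz":0},
  ],
)

```text
time_s: 40.95
tool_pos: [0.5504, -0.1932, 0.1524]
tcp_rot: [-0.001, 0.694, 0.72, 0.005]
wrist_force: [-5.8, 24.4, 22.4]
finger_gap: 0.0001
grip_force: 12.9
```

Emit:
carry_out(
  steps=[
    {"gripper":0,"dx":1,"dy":0,"dz":3,"wx":0,"wy":0,"wz":0},
    {"gripper":0,"dx":0,"dy":0,"dz":1,"wx":0,"wy":0,"wz":0},
    {"gripper":0,"dx":0,"dy":0,"dz":0,"wx":0,"wy":0,"wz":0},
  ],
)

```text
time_s: 41.32
tool_pos: [0.5503, -0.1905, 0.1489]
tcp_rot: [-0.002, 0.694, 0.72, 0.006]
wrist_force: [-6.4, 29.8, 26.2]
finger_gap: 0.0003
grip_force: 15.9
```

Emit:
carry_out(
  steps=[
    {"gripper":0,"dx":0,"dy":0,"dz":1,"wx":0,"wy":0,"wz":0},
    {"gripper":0,"dx":0,"dy":0,"dz":0,"wx":0,"wy":0,"wz":0},
  ],
)

```text
time_s: 41.58
tool_pos: [0.5503, -0.1899, 0.148]
tcp_rot: [-0.003, 0.694, 0.72, 0.006]
wrist_force: [-7.6, 32.0, 27.3]
finger_gap: -0.0003
grip_force: 16.7
```

Emit:
carry_out(
  steps=[
    {"gripper":0,"dx":0,"dy":0,"dz":1,"wx":0,"wy":0,"wz":0},
    {"gripper":0,"dx":0,"dy":0,"dz":0,"wx":0,"wy":0,"wz":0},
  ],
)

```text
time_s: 41.82
tool_pos: [0.5503, -0.1892, 0.147]
tcp_rot: [-0.003, 0.694, 0.72, 0.007]
wrist_force: [-6.9, 34.5, 27.8]
finger_gap: 0.0004
grip_force: 17.5
```

Emit:
carry_out(
  steps=[
    {"gripper":0,"dx":0,"dy":0,"dz":-25,"wx":0,"wy":0,"wz":0},
    {"gripper":0,"dx":0,"dy":0,"dz":0,"wx":0,"wy":0,"wz":0},
    {"gripper":0,"dx":0,"dy":0,"dz":0,"wx":0,"wy":0,"wz":0},
  ],
)

```text
time_s: 42.2
tool_pos: [0.5498, -0.1998, 0.1678]
tcp_rot: [0.003, 0.694, 0.72, 0.0]
wrist_force: [-0.1, 0.0, 0.3]
finger_gap: 0.0004
grip_force: 0.0
```

```bash
python3 -c "
from pd import *
down('s14')"
```

```text
1974 panel slope 14.388204123246394 0.10416753650433427 0.0010469659898372508
knob 72 [ 0.5517 -0.1962  0.1442]
[ 0.5495 -0.1998  0.1675] [-0.8761  0.4283  0.4365] -5.561365320565281e-06
```

Emit:
carry_out(
  steps=[
    {"gripper":0,"dx":0,"dy":0,"dz":16,"wx":0,"wy":0,"wz":0},
    {"gripper":0,"dx":0.5,"dy":0,"dz":4,"wx":0,"wy":0,"wz":0},
    {"gripper":0,"dx":0.5,"dy":0,"dz":3,"wx":0,"wy":0,"wz":0},
    {"gripper":0,"dx":0.5,"dy":0,"dz":2,"wx":0,"wy":0,"wz":0},
    {"gripper":0,"dx":0,"dy":0,"dz":0,"wx":0,"wy":0,"wz":0},
  ],
)

```text
time_s: 42.88
tool_pos: [0.5508, -0.1987, 0.1443]
tcp_rot: [0.004, 0.694, 0.72, 0.001]
wrist_force: [0.6, -0.1, -0.4]
finger_gap: -0.0001
grip_force: 0.0
```

Emit:
carry_out(
  steps=[
    {"gripper":0,"dx":0,"dy":0,"dz":1.5,"wx":0,"wy":0,"wz":0},
    {"gripper":0,"dx":0,"dy":0,"dz":0,"wx":0,"wy":0,"wz":0},
  ],
)

```text
time_s: 43.12
tool_pos: [0.5511, -0.1984, 0.1432]
tcp_rot: [0.004, 0.694, 0.72, 0.001]
wrist_force: [-0.2, 1.1, 1.5]
finger_gap: 0.0001
grip_force: 1.1
```

```bash
python3 -c "
from pd import *
down('s15')"
```

```text
2006 panel slope 10.070732531049867 0.10393000037326285 0.0010471577067277902
knob 162 [ 0.5571 -0.1933  0.1553]
[ 0.551  -0.1985  0.1432] [0.4559 0.8826 1.4519] -0.00038318077724790173
```

Emit:
carry_out(
  steps=[
    {"gripper":0,"dx":0,"dy":0,"dz":2,"wx":0,"wy":0,"wz":0},
    {"gripper":0,"dx":0,"dy":0,"dz":0,"wx":0,"wy":0,"wz":0},
  ],
)

```text
time_s: 43.42
tool_pos: [0.5512, -0.1984, 0.1427]
tcp_rot: [0.004, 0.694, 0.72, 0.001]
wrist_force: [-3.9, 3.7, 10.6]
finger_gap: -0.0001
grip_force: 5.1
```

Emit:
carry_out(
  steps=[
    {"gripper":0,"dx":0,"dy":0,"dz":2,"wx":0,"wy":0,"wz":0},
    {"gripper":0,"dx":0,"dy":0,"dz":0,"wx":0,"wy":0,"wz":0},
  ],
)

```text
time_s: 43.68
tool_pos: [0.5513, -0.1984, 0.1425]
tcp_rot: [0.005, 0.694, 0.72, 0.001]
wrist_force: [-6.0, 5.6, 18.8]
finger_gap: -0.0001
grip_force: 9.4
```

Hard stop reached. Lifting away for a final check.

Emit:
carry_out(
  steps=[
    {"gripper":0,"dx":0,"dy":0,"dz":-10,"wx":0,"wy":0,"wz":0},
    {"gripper":0,"dx":0,"dy":0,"dz":-50,"wx":0,"wy":0,"wz":0},
    {"gripper":0,"dx":-50,"dy":0,"dz":-50,"wx":0,"wy":0,"wz":0},
    {"gripper":0,"dx":-60,"dy":0,"dz":0,"wx":0,"wy":0,"wz":0},
    {"gripper":0,"dx":0,"dy":0,"dz":0,"wx":0,"wy":0,"wz":0},
  ],
)

```text
time_s: 44.3
tool_pos: [0.5539, -0.3064, 0.2441]
tcp_rot: [0.005, 0.695, 0.719, 0.0]
wrist_force: [-0.9, 0.8, -0.1]
finger_gap: -0.0002
grip_force: 0.0
```

```bash
python3 -c "
from pd import *
down('s16')
from n import *
for n in ('top','scene'):
    im,d,p,s=shot(n,n+'16'); C[n]=(im,d,p,cloud(d,p)); print(tray(n,C),[o[0] for o in capcentres(n,C)])
"
```

```text
2303 panel slope 9.898653524864324 0.10387560925480369 0.0010663662497066122
knob 66 [ 0.5517 -0.1932  0.1401]
[ 0.5535 -0.3041  0.2431] [ 0.3595  0.301  -0.4195] -3.4696188130990266e-05
((0.5049445033073425, 0.28423577547073364), (0.21626804769039154, 0.24301031231880188), 81.46337890625) [array([0.566 , 0.3245, 0.0259]), array([0.4566, 0.3357, 0.025 ])]
((0.506031334400177, 0.28290581703186035), (0.2132025808095932, 0.2477295845746994), 81.38922119140625) [array([0.4578, 0.3358, 0.026 ]), array([0.5654, 0.3241, 0.0261])]
```

View pics/scene16.png

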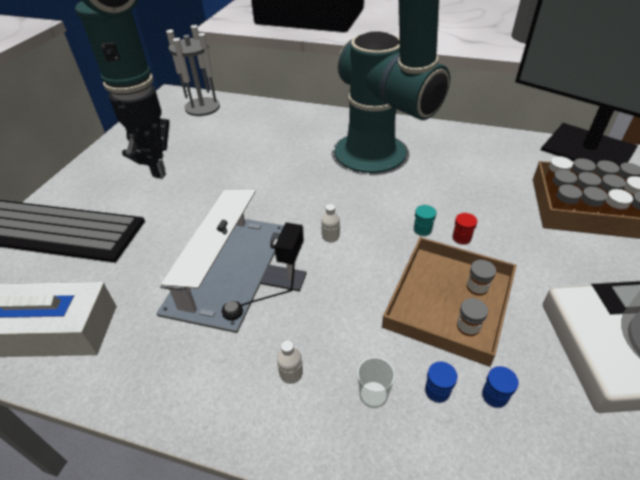

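The scene shows the backdrop flat on the shelf at (213,235), slope 9.9°. Both jars stand in the tray at (482,272) and (473,312); the tray has been knocked about 10 mm with them still upright. The bottles and beaker haven't moved.

```bash
python3 -c "
from rig import robot
print(robot.close_job())"
```

```text
the job is handed in; nothing more can be done
None
```

The job is handed in: both jars were photographed in a row before the square backdrop (shutter pressed fully) and are back upright in the tray, the backdrop is folded fully down, and the white bottles and beaker were not touched.

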